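# Stamp a plate in the spring-plunger stamping block and rack it

### The job

Stamp the loose aluminium plate that lies on the firebrick: stand it upright on a short edge in the stamping block, flat against the middle of the fence, let go of it, and press the block's spring plunger all the way down to its stop. Then take the plate again, by its upper end, and set it down gently, standing upright, in the free bay of the small steel rack. Press the plunger only while the plate stands in place, and leave everything else on the bench where it is.

Things in the scene. Friction and masses are not known exactly. Their poses are not given: they have to be found in the camera images.
- plate_mid (a point): Centre of the loose aluminium plate to be stamped, 110 x 60 x 16 mm, about 0.3 kg, with a 26 mm through hole in its middle; both ends and both faces alike. Axes: x along its length, y its width, z its thickness. Starts flat on the firebrick, lengthwise along it (within 0.1 rad), underside 32 mm above the bench. An identical finished plate stands in the rack; leave that one.
- brick: Fixed firebrick, 90 mm long (x), only 36 mm wide (y), 32 mm high; origin in the middle of its underside. The plate lies on it and overhangs about 12 mm along both long sides and 10 mm at each end.
- nest (a point): Foot of the fence of the fixed steel stamping block: on the nest floor (12 mm above the bench), in the plane of the fence face, mid-width. Axes: x into the fence (level, away from the robot within 0.3 rad), y along the fence, z up. The fence is 80 mm wide, 45 mm high above the nest floor, 14 mm thick (x 0 to 14). The flat floor reaches to x = -85 mm. The plate in place: centre at x = -8, y about 0, z = 55 mm.
- station: The whole stamping block, base 130 x 190 x 12 mm, origin under its middle, axes parallel to the nest's; the fence face is at x = 20, centred on y = -33 mm. The plunger's grey housing (55 x 50 mm, top 80 mm above the bench) stands beside the fence, its axis at x = 20, y = 67 mm. A plate stood upright against the fence is stable and rises 65 mm above it.
- plunger_top (a point): Centre of the flat top of the plunger's round black head (44 mm across), beside the fence on the grey housing; when up it is 120 mm above the bench. z up. It moves down with the plunger.
- plunger (a joint): Travel of the plunger: 0 up, 0.018 m fully down on its stop. Spring: about 4 N to start, about 11.5 N at the stop; it springs back up when let go.
- free_bay (a point): Centre of the floor of the free bay of the fixed steel rack: top of the black rubber pad in it, 13 mm above the bench. Axes: x across the thickness of a plate standing there, y along the bay, z up. The bay is 24 mm (x) by 72 mm (y); its walls stand 37 mm above the pad (27 mm at the narrow ends). The other bay, 56 mm away on the +x or -x side, holds the finished plate.
- done_mid (a point): Centre of the finished plate, the same as the one to be stamped, loose, standing upright on a short edge in the rack's other bay; its x axis points up, 110 mm; leave it.
- can_mid (a point): Centre of an upright grey spray can, 52 mm across, 130 mm high, beside the firebrick: its axis 104 mm from the brick's centre, roughly abreast of it, on the left seen from the robot. Bystander.
- square_mid (a point): A dark steel magnetic square, 60 x 14 mm on the bench, 60 mm high, about 135 mm beyond the brick's centre; the point is 30 mm above its underside. Bystander.
- tube_mid (a point): Centre of an aluminium tube offcut lying on the bench, 30 x 100 x 25 mm (y is its length), about 110 mm to the right of the brick's centre seen from the robot, roughly parallel to the brick. Bystander.
- jar_mid (a point): Centre of an upright amber jar, 64 mm across, 85 mm high, about 130 mm beyond the rack's centre. Bystander.
- brush: A brush lying near the far side of the bench. Bystander.

How it is judged:
By the outcome, as a careful person would: the job done as asked, in the order asked, and still so for the second after the job is handed in, with the robot touching nothing.
It also fails if it takes over 61 s, if anything falls off the work surface, if the arm or the gripper's body presses on something with over 40 N, if the wrist force passes 120 N, or if a joint passes its speed limit or range.

### The arm

A 6-joint arm with a two-finger parallel gripper is mounted at the origin on the work surface. World frame = base frame: x ahead of the robot, y to its left, z up, the work surface at z = 0. Lengths are in m, angles in degrees, forces in N, time in s.
With the tool pointing down it reaches from about 0.4 to 0.825 m from the base axis. Payload 7 kg.
Tool frame: the origin (TCP) lies at the very end of the fingers, on their centre line; the grasp point (between the pads) lies 19 mm behind it (r.hold_point_z is the distance from the TCP to the grasp point, in m); x points along the fingers, y is the direction in which the jaws open and shut, and the axes are right-handed (so a half turn about x gives the same grasp; the last joint's range is limited). The gripper opens to 88 mm and grips with 3 to 60 N. Pads are 19 mm wide; open, the fingers measure 130 mm over their backs; the gripper's body (78 mm by 193 mm) begins 47 mm behind the grasp point.
Start: joints at [-56.431, 20.546, 0.682, 0, -70.136, -16.507], TCP at [0.198, -0.645, 0.227] pointing down, gripper open.
Joint ranges: [-176.03, 176.03], [-82.01, 121.73], [-58.28, 71.71], [-173.87, 95.51], [-174.79, -0.11], [-173.66, 173.66]. Speed limits (degrees/s): [136.94, 136.94, 172.46, 180, 180, 180].

### API

Orientations are given as [roll, pitch, yaw] about the fixed x, y, z axes, in that order (R = Rz(yaw) Ry(pitch) Rx(roll)).
In Python, from plant import r gives the robot as it stands. The module is installed in compiled form; this text tells all that it offers.
- The arm moves only by the shell command python3 -m creep 'ROWS' [FORCE]. ROWS is JSON, a list of rows, each a list of 7 numbers: the turn, a rotation vector about the tool's x, y, z in rad, then the shift along the tool's x, y, z in cm, then the opening in per cent of the stroke, from 0 (shut) to 100 (fully open). In form: [[rx, ry, rz, x, y, z, fingers], ...]. A call has 1 to 8 rows; each row shifts and turns the commanded pose from where the row before left it, along the tool's axes as they then stand; what a row does not reach is not made up. A row lasts 1/10 s, in which the tool goes at most 50 mm and 8.59 degrees, less where a joint would pass 70% of its speed; a pose out of reach is approached as far as the arm can. A call is refused whole if a number of a shift passes 5 or a number of a turn 0.15, either way. A call with a gripper value outside its range is refused whole. The fingers move at their own pace and stop on an object; FORCE is the grip in N (left out, the last holds). Time passes only in rows, so rows that do not move let the fingers close. It gives the time, the measured TCP pose, the force and the opening at its end, in the units of the state.
- r.get_state(): the state, without advancing time (a new reading comes with each control period).
- r.capture(name): name is "scene" or "top"; returns (picture, depth): 420x560x3 uint8, blue, green, red; 420x560 float32, m along the optical axis (not along the pixel's ray), 0 where there is no reading.
- r.camera_info(name): a dict with "fovy" (degrees; the focal length in pixels is half the picture's height over the tangent of half this angle, whatever the lens; pixels are square), "cx", "cy" (the principal point, pixels), "camera_from_world" (4x4, takes a point from world to camera coordinates). Camera axes: x right, y down, z forward; pixel columns grow to the right and rows downward; lengths in m; the calibration is good to about 2 mm. A picture is of the moment at which its call begins. camera_info takes no time and is no camera call.
- r.close_job(): hands the job in, once; it reports no verdict.
Trained networks look in the newest picture that a camera, given by its name, has taken for a name from the list of things; names that differ only in an ending like _2 or _b are one class to them, and where a whole thing is asked for, a point or a joint stands for the part that bears it (a point fixed in the world has none). Each returns a list of dicts, best first, with "score" (0 to 1); they miss things now and then, are a little off and sometimes report something else, mostly with a low value. They report only what shows in the picture. A call takes as long as a camera call.
- r.look_for(query, camera): "rect" ([left, top, right, bottom] in pixels, round what is visible of it).
- r.masks_of(query, camera): "pixels" (420x560 bool, what is visible of it) and "rect" ([left, top, right, bottom] in pixels, round what is visible of it).
The state is a dict: "time_s": time; "joints": joint angles; "qd": joint speeds; "joint_torque": joint torques, N m; "tcp_pos": TCP position; "eef_rot": TCP orientation; "contact_force": force on the tool from outside, world axes, zero at the start; "moment": the same for the moment, N m; "gripper_width": finger opening in m.
Only numpy, scipy, OpenCV 4.12 (cv2) and the standard library are available. Lean on these libraries where they do the work, as an engineer would, in place of code of your own. Each camera call takes 0.05 s, during which the arm holds its last target. There are 200 camera calls.

## Working session

There is one attempt and no reset: what is moved stays moved. The work goes in short steps, Python scripts to look and compute and a shell command to move; the robot and the scene stay as the last step left them, time stands still between calls to the robot, and variables do not carry over. Pictures are saved under pics/ and viewed, about 8 in all and at most 12, crops included, and the job is handed in when it is done.

```bash
mkdir -p pics
cat > h.py <<'E'
import numpy as np,cv2
from plant import r
def cap(n):
    p,d=r.capture(n); return p,d
def cloud(n,d):
    c=r.camera_info(n); f=d.shape[0]/2/np.tan(np.radians(c["fovy"])/2)
    v,u=np.mgrid[:d.shape[0],:d.shape[1]]
    P=np.stack([(u-c["cx"])/f*d,(v-c["cy"])/f*d,d],-1)
    M=np.linalg.inv(np.array(c["camera_from_world"])); W=P@M[:3,:3].T+M[:3,3]
    W[d<=0]=np.nan
    return W
E
python3 - <<'E'
from h import *
print(r.get_state())
ims=[]
for n in("scene","top"):
    p,d=cap(n); np.save(n+"_d0",d); ims.append(p); W=cloud(n,d)
    c=r.camera_info(n); print(n,c["fovy"],np.linalg.inv(c["camera_from_world"])[:3].round(3).tolist())
    for q in["plate_mid","brick","station","nest","plunger_top","free_bay","done_mid","can_mid","square_mid","tube_mid","jar_mid"]:
        for m in r.masks_of(q,n)[:2]:
            w=W[m["pixels"]];w=w[~np.isnan(w[:,0])]
            print(q,round(m["score"],2),np.round(m["rect"]),len(w),np.median(w,0).round(3) if len(w) else 0, np.percentile(w[:,2],95).round(3) if len(w) else 0)
    cv2.imwrite(f"pics/{n}0.png",p)
E
```

```text
{'time_s': 0.0, 'joints': array([-5.64296799e+01,  2.05925905e+01,  6.34502382e-01, -2.14916075e-02,
       -7.01370388e+01, -1.65061431e+01]), 'qd': array([ 0.12936084,  0.10675998,  0.01483179,  0.06803654, -0.05712482,
        0.10429011]), 'joint_torque': array([ 2.99754516e-03, -5.82716417e+01,  2.93052417e+01,  6.99702457e+00,
        6.89351640e-03, -1.69596965e-04]), 'tcp_pos': array([ 0.19790127, -0.64481969,  0.22561088]), 'eef_rot': array([ 94.51722373,  89.90275062, 111.57408166]), 'contact_force': array([ 0.67403284,  0.24321538, -0.48978824]), 'moment': array([0.00688553, 0.02714528, 0.00665672]), 'gripper_width': 0.08775703001097472}
scene 50.68042699921 [[0.787, 0.507, -0.351, 1.017], [0.617, -0.65, 0.443, -0.495], [-0.003, -0.565, -0.825, 1.062]]
plate_mid 0.67 [205. 183. 246. 225.] 776 [ 0.462 -0.048  0.048] 0.052
brick 0.65 [221. 203. 242. 229.] 81 [ 0.507 -0.047  0.02 ] 0.035
station 0.85 [304. 120. 367. 194.] 2525 [0.612 0.304 0.015] 0.116
nest 0.71 [307. 120. 366. 189.] 2547 [0.612 0.304 0.014] 0.113
plunger_top 0.57 [347. 118. 364. 138.] 191 [0.612 0.367 0.119]
[... 1247 characters left out ...]
607 0.374 0.117] 0.121
plunger_top 0.74 [242. 246. 270. 277.] 558 [0.496 0.058 0.128] 0.131
free_bay 0.77 [406. 198. 434. 211.] 275 [ 0.619 -0.308  0.011] 0.016
free_bay 0.31 [ 87. 201. 108. 224.] 374 [0.607 0.373 0.118] 0.121
done_mid 0.66 [410. 217. 452. 234.] 350 [ 0.56  -0.302  0.117] 0.121
done_mid 0.42 [ 83. 200. 108. 222.] 361 [0.607 0.374 0.118] 0.121
can_mid 0.79 [240. 247. 269. 278.] 540 [0.496 0.058 0.128] 0.131
square_mid 0.62 [307. 202. 314. 229.] 153 [ 0.594 -0.067  0.043] 0.059
tube_mid 0.69 [331. 281. 377. 296.] 633 [ 0.434 -0.15   0.023] 0.027
jar_mid 0.8 [399. 136. 434. 172.] 900 [ 0.717 -0.291  0.081] 0.086
jar_mid 0.6 [406. 197. 433. 212.] 230 [ 0.618 -0.307  0.011] 0.015
```

Run:
```python
from h import *
W={n:cloud(n,np.load(n+"_d0.npy")) for n in("scene","top")}
for name,c,R,z0,z1 in[("plate",(.458,-.045),.09,.040,.056),("plunger",(.607,.372),.05,.112,.128),("fence",(.61,.27),.075,.05,.064),("housing",(.61,.37),.06,.075,.085),("base",(.6,.305),.13,.006,.018),("done",(.56,-.305),.05,.116,.13),("rackwall",(.59,-.305),.09,.045,.056),("pad",(.617,-.306),.05,.008,.02),("can",(.5,.055),.05,.122,.14),("jar",(.722,-.297),.05,.078,.095),("tube",(.436,-.15),.08,.02,.032),("square",(.594,-.068),.05,.054,.066)]:
  for n in W:
    w=W[n].reshape(-1,3); m=(np.hypot(w[:,0]-c[0],w[:,1]-c[1])<R)&(w[:,2]>z0)&(w[:,2]<z1); w=w[m]
    if len(w)<8: print(name,n,len(w));continue
    (cx,cy),(a,b),t=cv2.minAreaRect((w[:,:2]*1000).astype(np.float32))
    print(name,n,len(w),"c",round(cx,1),round(cy,1),"size",round(a,1),round(b,1),"ang",round(t,1),"z",np.median(w[:,2]).round(4))
a,b=[cv2.imread(f"pics/{n}0.png") for n in("top","scene")]
cv2.imwrite("pics/v1.png",cv2.resize(a[120:320,60:470],(800,390),interpolation=cv2.INTER_CUBIC))
cv2.imwrite("pics/v2.png",cv2.resize(b[100:380,130:400],(578,600),interpolation=cv2.INTER_CUBIC))
```

```text
plate scene 747 c 464.1 -18.7 size 113.5 113.1 ang 80.9 z 0.0487
plate top 1349 c 462.3 -15.7 size 112.2 109.8 ang 80.4 z 0.0465
plunger scene 137 c 611.3 370.5 size 42.3 40.2 ang 82.0 z 0.1197
plunger top 373 c 607.4 373.8 size 42.0 40.9 ang 88.6 z 0.1176
fence scene 126 c 628.0 292.6 size 28.8 120.9 ang 23.6 z 0.0571
fence top 255 c 633.3 278.1 size 15.1 80.3 ang 11.2 z 0.0553
housing scene 155 c 610.5 370.4 size 54.6 50.5 ang 11.5 z 0.0799
housing top 257 c 607.9 373.9 size 55.0 49.1 ang 10.2 z 0.0782
base scene 1512 c 615.0 289.8 size 203.6 220.9 ang 9.3 z 0.0125
base top 3707 c 577.2 300.8 size 183.6 190.7 ang 10.8 z 0.0104
done scene 199 c 563.5 -314.9 size 18.7 60.2 ang 5.8 z 0.1208
done top 203 c 562.0 -312.4 size 15.6 60.7 ang 7.9 z 0.1184
rackwall scene 915 c 591.2 -311.4 size 109.0 96.6 ang 7.9 z 0.0509
rackwall top 1142 c 589.6 -308.1 size 108.1 96.9 ang 7.9 z 0.0484
pad scene 198 c 625.1 -308.9 size 40.3 90.4 ang 7.6 z 0.0142
pad top 299 c 599.9 -302.2 size 58.3 86.8 ang 8.5 z 0.0117
can scene 228 c 497.9 57.1 size 46.0 50.1 ang 37.7 z 0.1307
can top 470 c 496.8 58.7 size 46.3 47.4 ang 43.5 z 0.1284
jar scene 501 c 724.1 -302.9 size 54.0 55.2 ang 41.2 z 0.0858
jar top 542 c 721.7 -299.5 size 55.9 54.5 ang 84.3 z 0.0832
tube scene 369 c 437.6 -136.8 size 132.1 32.1 ang 83.3 z 0.0258
tube top 613 c 433.5 -149.3 size 100.5 29.9 ang 83.7 z 0.0237
square scene 37 c 578.1 -69.7 size 19.0 14.3 ang 1.7 z 0.0588
square top 41 c 576.4 -66.9 size 13.1 19.2 ang 88.2 z 0.057
```

View pics/v1.png

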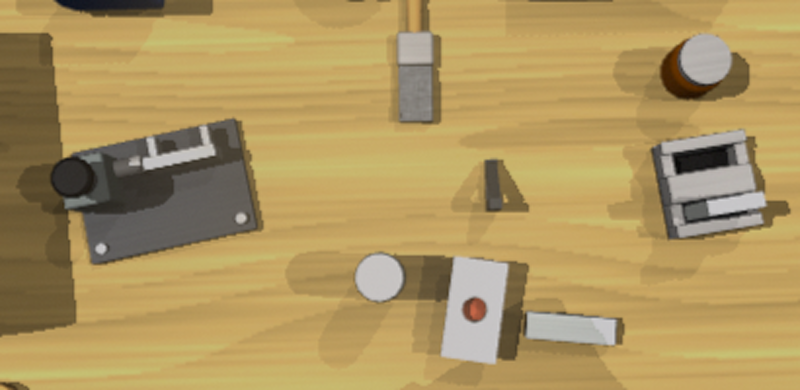

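View pics/v2.png

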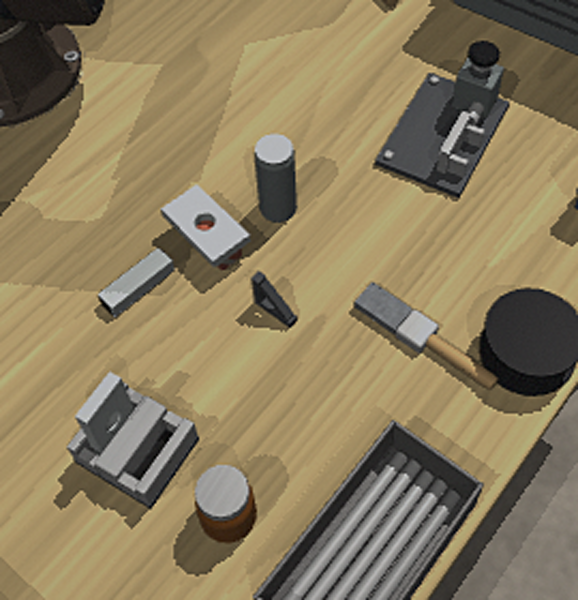

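```bash
cat >> h.py <<'E'
from scipy.spatial.transform import Rotation as Ro
def R0():
    s=r.get_state(); return Ro.from_euler('xyz',s["eef_rot"],degrees=True),np.array(s["tcp_pos"]),s
def goal(x,y):  # tool x direction, approx tool y direction (world)
    x=np.array(x,float);x/=np.linalg.norm(x);y=np.array(y,float);y-=x*(x@y);y/=np.linalg.norm(y)
    return Ro.from_matrix(np.c_[x,y,np.cross(x,y)])
def to(G,p,grasp=False):
    "p: wanted TCP (or grasp point) in world"
    p=np.array(p,float)
    if grasp: p=p+G.apply([r.hold_point_z,0,0])
    C,t,s=R0()
    d=p-t
    print("t",round(s["time_s"],2),"tcp",t.round(4),"goal tcp",p.round(4),"d",(d*100).round(2),"j",np.round(s["joints"]).tolist(),"F",np.round(s["contact_force"],1),"w",round(s["gripper_width"],4))
    print(" turn(tool,rad)",(C.inv()*G).as_rotvec().round(3),"shift cm in current axes",(C.inv().apply(d)*100).round(2),"in goal axes",(G.inv().apply(d)*100).round(2))
def yawv(deg): return np.array([np.cos(np.radians(deg)),np.sin(np.radians(deg)),0])
E
python3 - <<'E'
from h import *
for n in("scene","top"):
    w=cloud(n,np.load(n+"_d0.npy")).reshape(-1,3); m=(w[:,0]>.38)&(w[:,0]<.54)&(w[:,1]>-.1)&(w[:,1]<0.015)&(w[:,2]>.041)&(w[:,2]<.055)
    print(n,cv2.minAreaRect((w[m][:,:2]*1000).astype(np.float32)))
C,t,s=R0(); print(C.as_matrix().round(3))
for sg in(1,-1):
    a=yawv(-7);j=yawv(83)
    G=goal(np.sin(np.radians(20))*a-np.cos(np.radians(20))*np.array([0,0,1]),sg*j)
    to(G,np.array([.461,-.044,.040])-.035*a+[0,0,.15],True)
E
```

```text
scene ((459.967041015625, -43.939186096191406), (61.99589920043945, 113.27957916259766), 80.35993194580078)
top ((458.0076904296875, -41.434486389160156), (60.03144073486328, 109.80799102783203), 80.49115753173828)
[[ 0.    -0.293  0.956]
 [-0.     0.956  0.293]
 [-1.    -0.     0.   ]]
t 1.2 tcp [ 0.198  -0.6453  0.2266] goal tcp [ 0.4326 -0.0405  0.1723] d [23.46 60.48 -5.42] j [-56.0, 21.0, 1.0, -0.0, -70.0, -17.0] F [ 0.1 -0.  -0.8] w 0.0876
 turn(tool,rad) [ 0.416 -0.344 -0.073] shift cm in current axes [ 5.42 50.93 40.17] in goal axes [10.54 62.89 13.1 ]
t 1.2 tcp [ 0.198  -0.6453  0.2266] goal tcp [ 0.4326 -0.0405  0.1723] d [23.46 60.48 -5.42] j [-56.0, 21.0, 1.0, -0.0, -70.0, -17.0] F [ 0.1 -0.  -0.8] w 0.0876
 turn(tool,rad) [-2.685  0.101 -0.473] shift cm in current axes [ 5.42 50.93 40.17] in goal axes [ 10.54 -62.89 -13.1 ]
```

```bash
python3 -m creep '[[0,0,0,0,3.9,3.1,100],[0,0,0,0,3.9,3.1,100],[0,0,0,0,3.9,3.1,100],[0,0,0,0,3.9,3.1,100],[0,0,0,0,3.9,3.1,100],[0,0,0,0,3.9,3.1,100],[0,0,0,0,3.9,3.1,100],[0,0,0,0,3.9,3.1,100]]' 50; python3 -c "
from h import *
s=r.get_state();print(s['joints'],s['tcp_pos'],s['eef_rot'])"
python3 -m creep '[[0,0,0,0,3.9,3.1,100],[0,0,0,0,3.9,3.1,100],[0,0,0,0,3.9,3.1,100],[0,0,0,0,3.9,3.1,100],[0.08,0,0,0,1,0.5,100],[0.12,0,0,0,0,0,100],[0.12,0,0,0,0,0,100],[0.12,0,0,0,0,0,100]]'
python3 -c "
from h import *
s=r.get_state();print(s['joints'],s['tcp_pos'],s['eef_rot'])"
python3 -m creep '[[0,-0.12,0,0,0,0,100],[0,-0.12,0,0,0,0,100],[0,-0.11,0,0,0,0,100],[0,0,0,0,0,0,100]]'
python3 - <<'E'
from h import *
s=r.get_state();print(s['joints'],s['tcp_pos'],s['eef_rot'])
a=yawv(-9.5);j=yawv(80.5)
G=goal(np.sin(np.radians(20))*a-np.cos(np.radians(20))*np.array([0,0,1]),j)
to(G,np.array([.459,-.0427,.040])-.035*a+[0,0,.12],True)
E
```

```text
time_s: 2.0
tcp_pos: [0.3439, -0.2725, 0.227]
eef_rot: [-31.6, 89.9, -14.6]
contact_force: [1.4, 0.1, -0.6]
gripper_width: 0.0874
[-1.24694963e+01 -2.52653146e+00 -2.73761766e+01  2.87477030e-03
 -6.50794217e+01 -6.04862661e+01] [ 0.34390331 -0.27250073  0.22696065] [-31.61987014  89.92901892 -14.57442285]
time_s: 2.8
tcp_pos: [0.4183, -0.0773, 0.2267]
eef_rot: [24.1, 90.0, 15.8]
contact_force: [-0.4, -0.1, 0.5]
gripper_width: 0.0876
[ 1.63300418e+01 -3.95288619e+00 -2.87160191e+01  2.73635897e-04
 -6.52120963e+01 -1.14707961e+02] [ 0.41827501 -0.0773143   0.22674155] [24.13324939 89.97522797 15.75544497]
time_s: 3.2
tcp_pos: [0.413, -0.0795, 0.2232]
eef_rot: [-0.2, 69.9, -8.2]
contact_force: [-0.8, -0.8, 0.1]
gripper_width: 0.0882
[  27.10360168  -19.61339466  -49.95506004   16.5067793   -44.28317425
 -135.50117602] [ 0.41297322 -0.07946677  0.22321336] [-0.15302976 69.94705331 -8.2454513 ]
t 3.2 tcp [ 0.413  -0.0795  0.2232] goal tcp [ 0.4308 -0.038   0.1423] d [ 1.78  4.15 -8.09] j [27.0, -20.0, -50.0, 17.0, -44.0, -136.0] F [-0.8 -0.8  0.1] w 0.0882
 turn(tool,rad) [ 0.023  0.001 -0.007] shift cm in current axes [ 8.    4.37 -1.66] in goal axes [ 7.97  4.39 -1.76]
```

```bash
cat > fk.py <<'E'
import numpy as np
from scipy.optimize import least_squares
from scipy.spatial.transform import Rotation as Ro
D=[([-56.43,20.593,.635,-.02,-70.137,-16.506],[.1979,-.6448,.2256],[94.517,89.903,111.574]),
([-12.4695,-2.5265,-27.376,0,-65.079,-60.486],[.3439,-.2725,.22696],[-31.62,89.929,-14.574]),
([16.33,-3.953,-28.716,0,-65.212,-114.708],[.41828,-.07731,.22674],[24.133,89.975,15.755]),
([27.1036,-19.6134,-49.955,16.5068,-44.283,-135.501],[.41297,-.07947,.22321],[-.153,69.947,-8.245])]
lo=np.array([-176,-82,-58.2,-173.8,-174.7,-.2]);hi=np.array([176,121.7,71.7,95.5,-.2,173.6]);lo[5]=-173.6
def fk(q,p,s4=1,s6=1):
    A,a2,e3,a3,d1,lat,L=p; j=np.radians(q)
    R1=Ro.from_rotvec([0,0,j[0]]);f=j[1]-j[2]
    R3=R1*Ro.from_rotvec([0,f,0])
    w=R1.apply([A+a2*np.sin(j[1]),lat,d1+a2*np.cos(j[1])])+R3.apply([a3,0,e3])
    R=R3*Ro.from_rotvec([s4*j[3],0,0])*Ro.from_rotvec([0,-j[4],0])*Ro.from_rotvec([s6*j[5],0,0])
    return R,w+R.apply([L,0,0]),w
def fit(s4,s6):
    c=None
    res=lambda p:np.concatenate([fk(q,p,s4,s6)[1]-t for q,t,_ in D]+[0.02*np.array([p[0],p[2]])])
    o=least_squares(res,[0,.6,0,.46,.25,-.19,.4]); 
    Cs=[(fk(q,o.x,s4,s6)[0].inv()*Ro.from_euler('xyz',e,degrees=True)) for q,_,e in D]
    return o,Cs
if __name__=="__main__":
  for s4 in(1,-1):
    for s6 in(1,-1):
      o,Cs=fit(s4,s6); print(s4,s6,o.x.round(4),"err mm",(np.abs(res:=o.fun[:-2]).max()*1e3).round(2),[c.as_rotvec(True).round(1).tolist() for c in Cs])
E
python3 fk.py
```

```text
1 1 [ 0.4637  0.716   0.9193 -0.4348 -1.5155 -0.2069 -0.0332] err mm 45.81 [[-57.0, -0.0, 0.0], [31.0, 0.0, -0.0], [139.4, 0.0, -0.0], [154.3, 22.5, -22.5]]
1 -1 [ 0.4637  0.716   0.9193 -0.4348 -1.5155 -0.2069 -0.0332] err mm 45.81 [[-90.0, -0.0, 0.0], [-90.0, -0.0, -0.0], [-90.0, -0.0, -0.0], [-112.2, -27.1, 0.2]]
-1 1 [ 0.2554  0.5514 -0.1825  0.27    0.3736 -0.1883  0.4094] err mm 12.04 [[-57.0, -0.0, 0.0], [31.0, 0.0, -0.0], [139.4, 0.0, -0.0], [-179.0, 0.0, -0.0]]
-1 -1 [ 0.2554  0.5514 -0.1825  0.27    0.3736 -0.1883  0.4094] err mm 12.04 [[-90.0, -0.0, 0.0], [-90.0, -0.0, -0.0], [-90.0, -0.0, -0.0], [-90.0, 0.0, -0.0]]
```

```bash
cat > st.py <<'E'
from h import *
s=r.get_state();print("D+=[(",s['joints'].round(3).tolist(),",",s['tcp_pos'].round(5).tolist(),",",s['eef_rot'].round(3).tolist(),")] #",round(s['time_s'],2))
E
python3 -m creep '[[0,0,0.12,0,3,0,100],[0,0,0.12,0,3,0,100],[0,0,0,0,0,0,100]]' >/dev/null; python3 st.py
python3 -m creep '[[0,0,-0.14,0,0,4,100],[0,0,-0.14,0,0,4,100],[0,0,-0.14,0,0,4,100],[0,0,-0.14,0,0,4,100],[0,0,0,0,0,0,100]]'>/dev/null; python3 st.py
python3 -m creep '[[0,0.14,0.14,0,0,3,100],[0,0.14,0.14,0,0,3,100],[0,0.14,0,0,0,3,100],[0,0,0,0,0,0,100]]'>/dev/null; python3 st.py
```

```text
D+=[( [22.051, -18.145, -41.553, -3.528, -42.351, -115.759] , [0.42635, -0.01694, 0.2312] , [33.615, 65.597, 27.809] )] # 3.5
D+=[( [31.234, 1.178, -33.826, 32.554, -56.153, -151.026] , [0.575, -0.03795, 0.28132] , [-40.748, 63.242, -51.792] )] # 4.0
D+=[( [16.088, 16.629, 0.971, 7.042, -76.409, -119.846] , [0.65328, -0.05658, 0.29763] , [-77.898, 82.881, -89.875] )] # 4.4
```

```bash
cat > fk2.py <<'E'
from fk import *
D=D+[( [22.051, -18.145, -41.553, -3.528, -42.351, -115.759] , [0.42635, -0.01694, 0.2312] , [33.615, 65.597, 27.809] ),
( [31.234, 1.178, -33.826, 32.554, -56.153, -151.026] , [0.575, -0.03795, 0.28132] , [-40.748, 63.242, -51.792] ),
( [16.088, 16.629, 0.971, 7.042, -76.409, -119.846] , [0.65328, -0.05658, 0.29763] , [-77.898, 82.881, -89.875] )]
C=Ro.from_rotvec([-90,0,0],degrees=True)
def fk(q,p):
    A,a2,e3,a3,d1,lat,L,l4,z4,l5,z5=p; j=np.radians(q); f=j[1]-j[2]
    R1=Ro.from_rotvec([0,0,j[0]]);R3=R1*Ro.from_rotvec([0,f,0])
    R4=R3*Ro.from_rotvec([-j[3],0,0]);R5=R4*Ro.from_rotvec([0,-j[4],0]);R=R5*Ro.from_rotvec([-j[5],0,0])*C
    el=R1.apply([A+a2*np.sin(j[1]),lat,d1+a2*np.cos(j[1])])
    w=el+R3.apply([a3,0,e3])+R4.apply([0,l4,z4])
    return R,w+R5.apply([L,l5,z5]),w,el
o=least_squares(lambda p:np.concatenate([fk(q,p)[1]-t for q,t,_ in D]+[0.001*p[[0,2,7,8,9,10]]]),[0,.6,0,.46,.25,-.19,.4,0,0,0,0])
P=o.x
if __name__=="__main__":
    print(P.round(4),(1e3*o.fun[:-6].reshape(-1,3)).round(1))
    print([(fk(q,P)[0].inv()*Ro.from_euler('xyz',e,degrees=True)).magnitude().round(3) for q,_,e in D])
E
python3 fk2.py
```

```text
[ 0.      0.6016  0.      0.4636  0.1988  0.      0.378  -0.0959 -0.
 -0.0959 -0.    ] [[-0. -0.  0.]
 [ 0.  0. -0.]
 [-0. -0. -0.]
 [ 0.  0.  0.]
 [-0.  0. -0.]
 [-0. -0.  0.]
 [-0. -0. -0.]]Traceback (most recent call last):
  File "fk2.py", line 17, in <module>
    print([(fk(q,P)[0].inv()*Ro.from_euler('xyz',e,degrees=True)).magnitude().round(3) for q,_,e in D])
           ^^^^^^^^^^^^^^^^^^^^^^^^^^^^^^^^^^^^^^^^^^^^^^^^^^^^^^^^^^^^^^^^^^^^^^^^
AttributeError: 'float' object has no attribute 'round'
```

```bash
cat > ik.py <<'E'
from fk2 import fk,P,lo,hi,np,Ro,least_squares
from h import goal,yawv
rng=np.random.default_rng(0)
def ik(G,p,n=25,seeds=()):
    "p = grasp point; returns list of solutions within limits"
    t=np.array(p)+G.apply([.019,0,0]); out=[]
    def f(q):
        R,x,_,_=fk(q,P); return np.r_[(x-t)*10,(R.inv()*G).as_rotvec()*2]
    for q0 in list(seeds)+[rng.uniform(np.maximum(lo,[-90,-80,-58,-173,-170,-173]),np.minimum(hi,[90,80,70,95,-5,173])) for _ in range(n)]:
        o=least_squares(f,np.clip(q0,lo+.1,hi-.1),bounds=(lo,hi),max_nfev=80)
        if abs(o.fun).max()<2e-3 and not any(np.abs(o.x-b).max()<2 for b in out): out.append(o.x)
    return out
def tool(fwd,pitch,y): return goal(np.cos(np.radians(pitch))*fwd+[0,0,-np.sin(np.radians(pitch))],y)
a=yawv(-9.5);j=yawv(80.5);X=yawv(10.8);Y=yawv(100.8)
pc=np.array([.459,-.0427,.040]);N=np.array([.628,.2745,.012])
E
python3 - <<'E'
from ik import *
for phi in(0,15,30,45):
  for s in(1,-1):
    S=ik(tool(a,90-phi,s*j),pc-.036*a,15); print("pick",phi,s,[(x.round().astype(int).tolist(),fk(x,P)[2].round(2).tolist()) for x in S])
for th in(0,15,30,45,60,75):
  for s in(1,-1):
    S=ik(tool(X,th,-s*Y),N-.008*X+[0,0,.091],15); print("place",th,s,[(x.round().astype(int).tolist(),fk(x,P)[2].round(2).tolist(),fk(x,P)[3].round(2)[2]) for x in S])
E
```

```text
pick 0 1 [([22, 12, -45, 0, -33, -121], [0.39, 0.05, 0.4])]
pick 0 -1 [([22, 12, -45, 0, -33, 59], [0.39, 0.05, 0.4])]
pick 15 1 []
pick 15 -1 []
pick 30 1 []
pick 30 -1 []
pick 45 1 []
pick 45 -1 []
place 0 1 [([3, 60, -58, -172, -118, -86], [0.29, 0.11, 0.1], np.float64(0.5))]
place 0 -1 [([3, 60, -58, -172, -118, 94], [0.29, 0.11, 0.1], np.float64(0.5))]
place 15 1 []
place 15 -1 []
place 30 1 [([4, 26, -53, -173, -48, -92], [0.33, 0.12, 0.29], np.float64(0.74))]
place 30 -1 [([4, 26, -53, -173, -48, 88], [0.33, 0.12, 0.29], np.float64(0.74))]
place 45 1 [([6, 17, -39, -164, -12, -103], [0.4, 0.14, 0.37], np.float64(0.77))]
place 45 -1 []
place 60 1 []
place 60 -1 []
place 75 1 [([44, 21, -28, 17, -30, 43], [0.45, 0.31, 0.43], np.float64(0.76))]
place 75 -1 [([44, 21, -28, 17, -30, -137], [0.45, 0.31, 0.43], np.float64(0.76))]
```

Run:
```python
from ik import *
q0=[np.array([22,12,-45,0,-33,-121.])]
def sh(n,S): print(n,[x.round().astype(int).tolist() for x in S])
for phi in(0,4,8,12):
    sh(("pick",phi),ik(tool(a,90-phi,j),pc-.044*a+[0,0,.003],6,q0)); sh(("above",phi),ik(tool(a,90-phi,j),pc-.044*a+[0,0,.1],6,q0))
F=np.array([.618,-.306,.013])
for s in(1,-1):
    sh(("nest",s),ik(tool(X,90,s*Y),N-.008*X+[0,0,.099],8,q0))
    sh(("nest up",s),ik(tool(X,90,s*Y),N-.008*X+[0,0,.15],8,q0))
    sh(("nest thick",s),ik(tool(X,90,s*X),N-.008*X+[0,0,.098],8,q0))
    sh(("nest thick up",s),ik(tool(X,90,s*X),N-.008*X+[0,0,.27],8,q0))
    sh(("rack",s),ik(tool(X,90,s*yawv(7.9)),F+[0,0,.098],8,q0))
    sh(("rack up",s),ik(tool(X,90,s*yawv(7.9)),F+[0,0,.2],8,q0))
```

```text
('pick', 0) [[23, 11, -46, 0, -33, -122]]
('above', 0) [[23, 2, -39, 0, -49, -122]]
('pick', 4) [[25, 9, -51, 5, -27, -128]]
('above', 4) [[25, -1, -43, 3, -45, -126]]
('pick', 8) [[26, 7, -57, 14, -20, -139]]
('above', 8) [[27, -4, -47, 7, -40, -132]]
('pick', 12) []
('above', 12) [[29, -6, -53, 13, -35, -139]]
('nest', 1) [[40, 27, -8, 0, -55, -119]]
('nest up', 1) [[40, 24, -5, 0, -61, -119]]
('nest thick', 1) [[40, 27, -8, 0, -55, 151]]
('nest thick up', 1) [[40, 20, 4, 0, -74, 151]]
('rack', 1) [[-10, 28, -7, 0, -56, -162]]
('rack up', 1) [[-10, 23, 0, 0, -67, -162]]
('nest', -1) [[40, 27, -8, 0, -55, 61]]
('nest up', -1) [[40, 24, -5, 0, -61, 61]]
('nest thick', -1) [[40, 27, -8, 0, -55, -29]]
('nest thick up', -1) [[40, 20, 4, 0, -74, -29]]
('rack', -1) [[-10, 28, -7, 0, -56, 18]]
('rack up', -1) [[-10, 23, 0, 0, -67, 18]]
```

Run:
```python
from ik import *
from h import to
to(tool(a,85,j),pc-.044*a+[0,0,.11],True)
```

```text
t 4.4 tcp [ 0.6533 -0.0566  0.2976] goal tcp [ 0.4172 -0.0357  0.1313] d [-23.61   2.09 -16.64] j [16.0, 17.0, 1.0, 7.0, -76.0, -120.0] F [ 0.2  0.1 -3.8] w 0.0877
 turn(tool,rad) [-0.038 -0.064  0.124] shift cm in current axes [ 16.24  -0.86 -23.95] in goal axes [ 14.51  -1.84 -24.99]
```

```bash
python3 -m creep '[[-0.038,-0.064,0.124,0,0,0,100],[0,0,0,0,-0.4,-4.9,100],[0,0,0,0,-0.4,-4.9,100],[0,0,0,1,-0.4,-4.8,100],[0,0,0,2,-0.3,-4.5,100],[0,0,0,3,-0.2,-3,100],[0,0,0,3,-0.1,-2,100],[0,0,0,3,0,-0.9,100]]'
python3 -m creep '[[0,0,0,2.5,0,0,100],[0,0,0,0,0,0,100],[0,0,0,0,0,0,100]]'
python3 - <<'E'
from ik import *
from h import *
to(tool(a,85,j),pc-.044*a+[0,0,.003],True)
p,d=cap("scene"); cv2.imwrite("pics/v3.png",cv2.resize(p[100:300,130:330],(600,600)))
E
```

```text
time_s: 5.2
tcp_pos: [0.4069, -0.0351, 0.1587]
eef_rot: [2.9, 84.4, -6.2]
contact_force: [0.4, 0.6, -0.0]
gripper_width: 0.0874
time_s: 5.5
tcp_pos: [0.411, -0.0343, 0.1347]
eef_rot: [3.4, 84.5, -5.8]
contact_force: [0.6, 0.0, 0.2]
gripper_width: 0.0875
t 5.5 tcp [ 0.411  -0.0343  0.1347] goal tcp [ 0.4172 -0.0357  0.0243] d [  0.63  -0.14 -11.04] j [26.0, -4.0, -44.0, 4.0, -45.0, -128.0] F [0.6 0.  0.2] w 0.0875
 turn(tool,rad) [ 0.006  0.009 -0.006] shift cm in current axes [11.06 -0.1  -0.42] in goal axes [11.06 -0.03 -0.32]
```

View pics/v3.png

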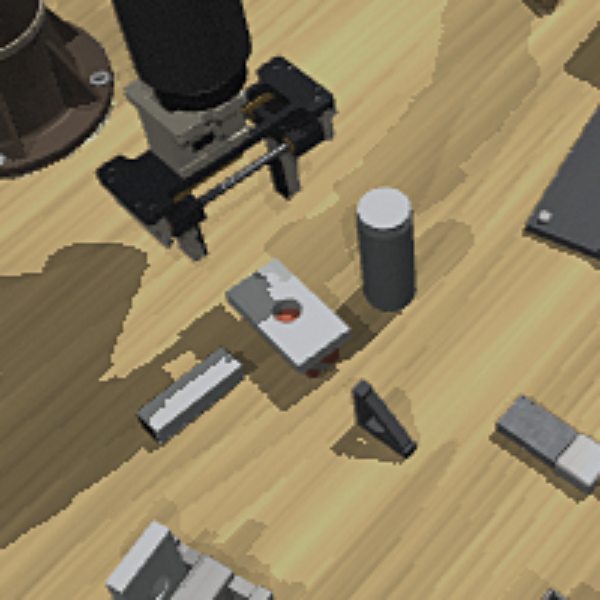

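```bash
python3 -m creep '[[0,0,0,2,0,-0.2,100],[0,0,0,2,0,-0.2,100],[0,0,0,2,0,0,100],[0,0,0,2,0,0,100],[0,0,0,1.5,0,0,100],[0,0,0,1,0,0,100],[0,0,0,0.55,0,0,100],[0,0,0,0,0,0,100]]'
python3 - <<'E'
from ik import *
from h import *
to(tool(a,85,j),pc-.044*a+[0,0,.003],True)
E
python3 -m creep '[[0,0,0,0,0,0,60],[0,0,0,0,0,0,60],[0,0,0,0,0,0,60],[0,0,0,0,0,0,60],[0,0,0,0,0,0,60],[0,0,0,0,0,0,60],[0,0,0,0,0,0,60],[0,0,0,0,0,0,60]]' 50
python3 st.py
```

```text
time_s: 6.35
tcp_pos: [0.4178, -0.0336, 0.024]
eef_rot: [5.2, 84.5, -4.0]
contact_force: [1.0, -0.3, 0.4]
gripper_width: 0.0876
t 6.35 tcp [ 0.4178 -0.0336  0.024 ] goal tcp [ 0.4172 -0.0357  0.0243] d [-0.06 -0.21  0.03] j [25.0, 8.0, -52.0, 7.0, -25.0, -130.0] F [ 1.  -0.3  0.4] w 0.0876
 turn(tool,rad) [ 0.006  0.009 -0.009] shift cm in current axes [-0.03 -0.22 -0.02] in goal axes [-0.03 -0.22 -0.02]
time_s: 7.15
tcp_pos: [0.4171, -0.0337, 0.0241]
eef_rot: [5.4, 84.5, -3.8]
contact_force: [-2.2, -0.9, 7.2]
gripper_width: 0.0595
D+=[( [25.219, 8.192, -52.545, 6.45, -24.561, -130.105] , [0.41712, -0.03373, 0.02407] , [5.355, 84.472, -3.773] )] # 7.15
```

```bash
python3 -m creep '[[0,0,0,-1,0,0,50],[0,0,0,-2,0,0,50],[0,0,0,-3,0,0,50],[0,0,0,-3,0,0,50],[0,0,0,-3,0,0,50],[0,0,0,-3,0,0,50],[0,0,0,-2,0,0,50],[0,0,0,-1,0,0,50]]' 50
python3 -m creep '[[0,0,0,0,2,0,50],[0,0,0,0,4,0,50],[0,0,0,0,4,0,50],[0,0,0,0,4,0,50],[0,0,0,0,4,0,50],[0,0,0,0,4,0,50],[0,0,0,0,2,0,50],[0,0,0,0,0,0,50]]'
python3 - <<'E'
from h import *
C,t,s=R0();print(s['joints'].round(),s['moment'].round(3),s['contact_force'].round(2),C.inv().apply(s['moment']).round(3), C.apply([1,0,0]).round(3))
E
```

```text
time_s: 7.95
tcp_pos: [0.3999, -0.0323, 0.2044]
eef_rot: [6.3, 84.4, -2.9]
contact_force: [1.2, 0.2, -3.2]
gripper_width: 0.0596
time_s: 8.75
tcp_pos: [0.4378, 0.2065, 0.2037]
eef_rot: [4.5, 84.6, -4.5]
contact_force: [-0.5, -0.5, -4.0]
gripper_width: 0.0595
[  52.    0.  -30.    5.  -57. -154.] [-0.038  0.616 -0.053] [-0.46 -0.53 -4.02] [ 0.044  0.602 -0.139] [ 0.094 -0.008 -0.996]
```

```bash
python3 -m creep '[[0,0.09,0,2,0,0,50],[0,0,0,3,0,0,50],[0,0,0,3,0,0,50],[0,0,0,1.5,0,0,50],[0,0,0,0.5,0,0,50],[0,0,0,0,0,0,50]]' 50
cat > m.py <<'E'
from h import *
C,t,s=R0();print(round(s['time_s'],2),t.round(4),s['moment'].round(3),s['contact_force'].round(2),round(s['gripper_width'],4),C.apply([1,0,0]).round(3))
E
python3 m.py
for f in 25 15 11; do case $f in 25) python3 -m creep '[[0,0,0,0,0,0,50],[0,0,0,0,0,0,50],[0,0,0,0,0,0,50]]' 25;; 15) python3 -m creep '[[0,0,0,0,0,0,50],[0,0,0,0,0,0,50],[0,0,0,0,0,0,50]]' 15;; 11) python3 -m creep '[[0,0,0,0,0,0,50],[0,0,0,0,0,0,50],[0,0,0,0,0,0,50]]' 11;; esac >/dev/null; echo $f; python3 m.py; done
```

```text
time_s: 9.35
tcp_pos: [0.4398, 0.204, 0.1044]
eef_rot: [57.6, 89.5, 48.4]
contact_force: [0.4, 0.7, -2.7]
gripper_width: 0.0595
9.35 [0.4398 0.204  0.1044] [0.033 0.128 0.043] [ 0.37  0.7  -2.72] 0.0595 [ 0.006  0.006 -1.   ]
25
9.65 [0.4407 0.2053 0.1061] [-0.07   0.138  0.05 ] [-0.64  0.02 -2.98] 0.0601 [ 0.008  0.009 -1.   ]
15
9.95 [0.4403 0.205  0.1053] [-0.051  0.145 -0.045] [ 1.12 -0.45 -4.13] 0.0598 [ 0.007  0.008 -1.   ]
11
10.25 [0.4403 0.205  0.1051] [-0.046  0.156  0.044] [-0.14  0.31 -3.14] 0.0599 [ 0.007  0.008 -1.   ]
```

```bash
python3 -m creep '[[0,0,0,0,0,0,50],[0,0,0,0,0,0,50],[0,0,0,0,0,0,50]]' 8 >/dev/null; python3 m.py
python3 -m creep '[[0,0,0,0,0,0,50],[0,0,0,0,0,0,50],[0,0,0,0,0,0,50]]' 6.5 >/dev/null; python3 m.py
python3 -m creep '[[0,0,0,0,0,0,50],[0,0,0,0,0,0,50],[0,0,0,0,0,0,50]]' 5.5 >/dev/null; python3 m.py
```

```text
10.55 [0.4403 0.2049 0.1051] [-0.025  0.229  0.007] [-0.26  0.01 -3.31] 0.0601 [ 0.007  0.008 -1.   ]
10.85 [0.4404 0.205  0.1052] [-0.064  0.08   0.007] [ 0.98  0.48 -2.68] 0.0598 [ 0.007  0.008 -1.   ]
11.15 [0.4403 0.205  0.1052] [-0.082  0.051  0.016] [-0.2   0.49 -3.09] 0.0599 [ 0.007  0.008 -1.   ]
```

Something is pivoting; look.

```bash
python3 m.py
python3 - <<'E'
from h import *
p,d=cap("scene"); np.save("d4",d); cv2.imwrite("pics/v4.png",cv2.resize(p[60:220,200:400],(800,640))[:600])
E
python3 m.py
```

```text
11.15 [0.4403 0.205  0.1052] [-0.082  0.051  0.016] [-0.2   0.49 -3.09] 0.0599 [ 0.007  0.008 -1.   ]
11.2 [0.4404 0.205  0.1052] [-0.086  0.089  0.002] [-0.11 -0.42 -2.56] 0.0602 [ 0.007  0.008 -1.   ]
```

View pics/v4.png

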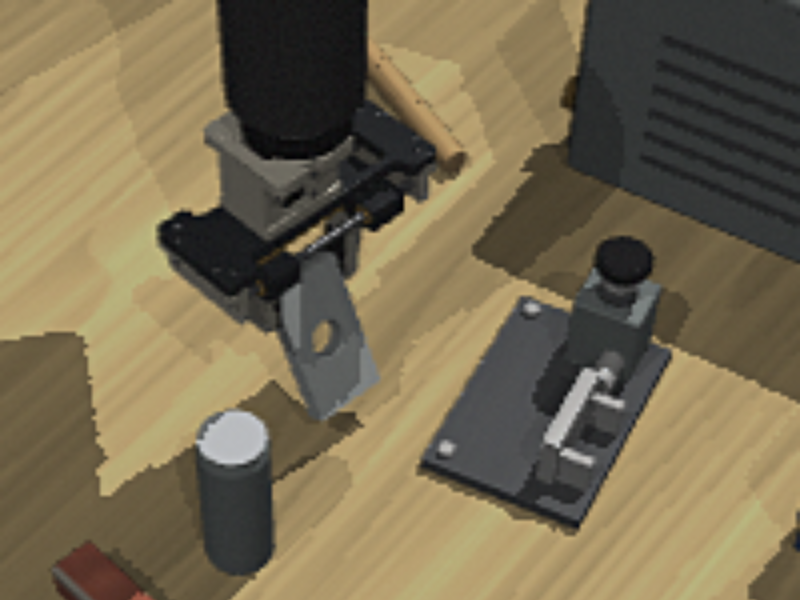

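```bash
cat > pl.py <<'E'
from h import *
# fit plate plane near gripper: points below fingers
import sys
p,d=cap("scene"); W=cloud("scene",d); C,t,s=R0()
best=None
for m in r.masks_of("plate_mid","scene")[:1]:
    w=W[cv2.erode(m["pixels"].astype(np.uint8),np.ones((3,3)))>0]; w=w[~np.isnan(w[:,0])]
    w=w[np.linalg.norm(w-t,axis=1)<.14]
    c=np.median(w,0); 
    for _ in range(4):
        u,S,v=np.linalg.svd(w-w.mean(0),full_matrices=False); n=v[2]; w=w[np.abs((w-w.mean(0))@n)<.004]
    n*=np.sign(n[0]); print(m["score"],m["rect"],len(w),"n",n.round(3),"tilt from vertical deg",np.degrees(np.arcsin(n[2])).round(1),"yaw",np.degrees(np.arctan2(n[1],n[0])).round(1),"min z",w[:,2].min().round(3),"max z",w[:,2].max().round(3),"centre",w.mean(0).round(4))
E
python3 pl.py
python3 -m creep '[[0,0,0,0,0,0,50],[0,0,0,0,0,0,50],[0,0,0,0,0,0,50]]' 4.7 >/dev/null; python3 m.py; python3 pl.py
python3 -m creep '[[0,0,0,0,0,0,50],[0,0,0,0,0,0,50],[0,0,0,0,0,0,50]]' 4 >/dev/null; python3 m.py; python3 pl.py
```

```text
11.6 [0.4403 0.205  0.1052] [-0.028 -0.025 -0.023] [ 0.82  0.47 -3.82] 0.0599 [ 0.007  0.008 -1.   ]
0.85 [267.9, 122.2, 292.8, 160.0] 217 n [ 0.944 -0.033  0.329] tilt from vertical deg 19.2 yaw -2.0 min z 0.038 max z 0.133 centre [0.4599 0.1954 0.0896]
12.0 [0.4403 0.205  0.1052] [-0.051  0.04   0.016] [ 0.22 -0.24 -3.8 ] 0.0599 [ 0.007  0.008 -1.   ]
0.9 [269.5, 121.3, 290.5, 164.4] 392 n [ 0.938 -0.153  0.312] tilt from vertical deg 18.2 yaw -9.3 min z 0.03 max z 0.133 centre [0.4616 0.1981 0.0801]
  return _methods._mean(a, axis=axis, dtype=dtype,
  ret = um.true_divide(
pl.py:11: RuntimeWarning: Mean of empty slice.
  u,S,v=np.linalg.svd(w-w.mean(0),full_matrices=False); n=v[2]; w=w[np.abs((w-w.mean(0))@n)<.004]
Traceback (most recent call last):
  File "pl.py", line 11, in <module>
    u,S,v=np.linalg.svd(w-w.mean(0),full_matrices=False); n=v[2]; w=w[np.abs((w-w.mean(0))@n)<.004]
                                                            ~^^^
IndexError: index 2 is out of bounds for axis 0 with size 0
```

```bash
python3 -m creep '[[0,0,0,0,0,0,50],[0,0,0,0,0,0,50],[0,0,0,-2,0,0,50],[0,0,0,-2,0,0,50],[-0.12,0,0,-2,0,0,50],[-0.12,0,0,0,0,0,50],[-0.118,0,0,0,0,0,50],[0,0,0,0,0,0,50]]' 50
python3 -m creep '[[0,0.1,0,0,0,0,50],[0,0.1,0,0,0,0,50],[0,0.1,0,0,0,0,50],[0,0,0,0,0,0,50],[0,0,0,0,0,0,50]]'
sed -i 's/<.14\]/<.17]/; s/\[:1\]:/[:1]:\n    print(m["score"],m["rect"])/' pl.py
python3 pl.py; python3 m.py
```

```text
time_s: 12.9
tcp_pos: [0.4398, 0.2045, 0.1653]
eef_rot: [37.0, 89.4, 48.5]
contact_force: [-1.0, -0.1, -3.5]
gripper_width: 0.0598
time_s: 13.4
tcp_pos: [0.4404, 0.2043, 0.164]
eef_rot: [179.0, 73.3, -169.7]
contact_force: [-1.7, -0.5, -4.1]
gripper_width: 0.0596
0.61 [294.3, 231.5, 364.0, 278.8]
13.5 [0.4396 0.2042 0.1651] [ 0.169 -1.244  0.021] [-0.37 -0.77 -2.18] 0.0597 [-0.282 -0.051 -0.958]
  return _methods._mean(a, axis=axis, dtype=dtype,
  ret = um.true_divide(
pl.py:12: RuntimeWarning: Mean of empty slice.
  u,S,v=np.linalg.svd(w-w.mean(0),full_matrices=False); n=v[2]; w=w[np.abs((w-w.mean(0))@n)<.004]
Traceback (most recent call last):
  File "pl.py", line 12, in <module>
    u,S,v=np.linalg.svd(w-w.mean(0),full_matrices=False); n=v[2]; w=w[np.abs((w-w.mean(0))@n)<.004]
                                                            ~^^^
IndexError: index 2 is out of bounds for axis 0 with size 0
```

```bash
cat > pl.py <<'E'
from h import *
def plate(save=None,cam="scene"):
    p,d=cap(cam); w=cloud(cam,d).reshape(-1,3); C,t,s=R0()
    if save: cv2.imwrite(save,p)
    y=C.apply([0,1,0]); g=t-C.apply([.019,0,0]); q=w-g
    m=(np.abs(q@y)<.027)&(q[:,2]<.012)&(q[:,2]>-.12)&(np.linalg.norm(q[:,:2],axis=1)<.06)&(w[:,2]>.022); w=w[m]
    n=None
    for k in range(8):
        c=w.mean(0);u,S,v=np.linalg.svd(w-c,full_matrices=False); n=v[2]; e=np.abs((w-c)@n); w=w[e<max(.0025,np.percentile(e,93))]
    n=n*np.sign(n@C.apply([0,0,1])*np.sign(n[0]*C.apply([0,0,1])[0]) or 1)*1.0; n*=np.sign(n[0])
    q=w-g; yy=q@y
    # centre of plate from far-face plane: pivot offset along n
    print(len(w),"n",n.round(3),"tilt deg",np.degrees(np.arcsin(n[2])).round(1),"yaw",np.degrees(np.arctan2(n[1],n[0])).round(1),"zmin",w[:,2].min().round(4),"face along n from grasp mm",((c-g)@n*1e3).round(1),"y range mm",(yy.min()*1e3).round(1),(yy.max()*1e3).round(1),"grasp",g.round(4),"tool y yaw",np.degrees(np.arctan2(y[1],y[0])).round(1),"rms",(e[:len(w)].std()*1e3).round(2))
if __name__=="__main__": plate("pics/cur.png")
E
python3 pl.py; python3 -c "
from h import *
p=cv2.imread('pics/cur.png');cv2.imwrite('pics/v5.png',cv2.resize(p[60:210,220:370],(600,600)))"
```

```text
101 n [0.979 0.202 0.022] tilt deg 1.3 yaw 11.7 zmin 0.0773 face along n from grasp mm 7.1 y range mm -26.9 26.9 grasp [0.4449 0.2053 0.1837] tool y yaw 101.4 rms 0.49
```

View pics/v5.png

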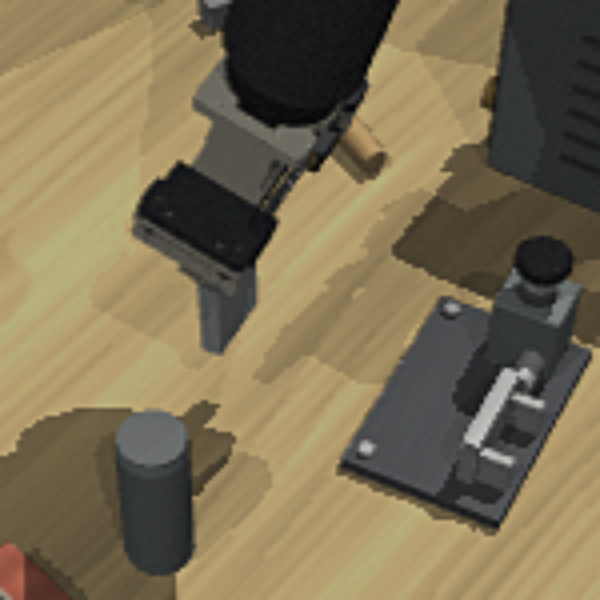

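```bash
cat > sh.py <<'E'
import sys
from h import *
C,t,s=R0(); tgt=np.array(eval(sys.argv[1]),float); g=t-C.apply([.019,0,0]); d=tgt-g
X=yawv(10.8);Y=yawv(100.8)
print("t",round(s["time_s"],2),"grasp",g.round(4),"rel nest X,Y mm",((g-[.628,.2745,0])@X*1e3).round(1),((g-[.628,.2745,0])@Y*1e3).round(1),"d cm",(d*100).round(2),"tool shift cm",(C.inv().apply(d)*100).round(2),"per world-cm X,Y,Z:",C.inv().apply(X).round(3),C.inv().apply(Y).round(3),C.inv().apply([0,0,1]).round(3),"F",s["contact_force"].round(1),"X-dir",(s["contact_force"]@X).round(1))
E
python3 -m creep '[[0.01,0.022,0,0,0,0,50]]' >/dev/null; python3 sh.py '[.6152,.2721,.180]'
```

```text
t 13.65 grasp [0.4449 0.2055 0.1843] rel nest X,Y mm -192.8 -33.5 d cm [17.03  6.66 -0.43] tool shift cm [-5.09  3.33 17.25] per world-cm X,Y,Z: [-0.307 -0.001  0.952] [0.003 1.    0.002] [-0.952  0.004 -0.307] F [-0.8  0.3 -2.6] X-dir -0.7
```

```bash
python3 -m creep '[[0,0,0,-0.6,0.4,2,50],[0,0,0,-1.2,0.8,4,50],[0,0,0,-1.2,0.8,4,50],[0,0,0,-1.2,0.8,4,50],[0,0,0,-0.6,0.4,2,50],[0,0,0,-0.3,0.2,1.25,50],[0,0,0,0,0,0,50],[0,0,0,0,0,0,50]]'
python3 sh.py '[.6152,.2721,.111]'; python3 pl.py
python3 - <<'E'
from h import *
p,d=cap("top");W=cloud("top",d).reshape(-1,3)
m=(W[:,2]>.05)&(W[:,2]<.064)&(np.hypot(W[:,0]-.634,W[:,1]-.277)<.06);print(m.sum(),cv2.minAreaRect((W[m][:,:2]*1e3).astype(np.float32)))
E
```

```text
time_s: 14.45
tcp_pos: [0.6096, 0.2717, 0.1604]
eef_rot: [179.4, 72.0, -169.7]
contact_force: [-0.6, 0.0, -3.2]
gripper_width: 0.0596
t 14.45 grasp [0.6153 0.2727 0.1785] rel nest X,Y mm -12.8 0.6 d cm [-0.01 -0.06 -6.75] tool shift cm [ 6.43 -0.08  2.06] per world-cm X,Y,Z: [-0.309 -0.001  0.951] [0.003 1.    0.002] [-0.951  0.003 -0.309] F [-0.6  0.  -3.2] X-dir -0.6
47 n [0.982 0.189 0.017] tilt deg 1.0 yaw 10.9 zmin 0.0756 face along n from grasp mm 5.6 y range mm -25.9 21.9 grasp [0.6152 0.2727 0.1789] tool y yaw 100.8 rms 0.38
9 ((636.5225830078125, 241.11184692382812), (4.596489429473877, 7.640244483947754), 20.018672943115234)
```

```bash
python3 -m creep '[[0,0,0,1.43,0,0.46,50],[0,0,0,1.43,0,0.46,50],[0,0,0,1.43,0,0.46,50],[0,0,0,0.95,0,0.31,50],[0,0,0,0,0,0,50]]'
python3 -m creep '[[0,0,0,0.2,0,0.065,50],[0,0,0,0.2,0,0.065,50],[0,0,0,0,0,0,50]]'
python3 sh.py '[.6152,.2721,.111]'
```

```text
time_s: 15.05
tcp_pos: [0.6087, 0.2713, 0.1029]
eef_rot: [179.6, 71.8, -169.5]
contact_force: [-0.4, 0.3, -3.2]
gripper_width: 0.0596
time_s: 15.35
tcp_pos: [0.6102, 0.272, 0.1016]
eef_rot: [179.3, 72.1, -169.8]
contact_force: [-0.1, -0.0, -3.4]
gripper_width: 0.0594
t 15.35 grasp [0.6159 0.2731 0.1197] rel nest X,Y mm -12.1 0.9 d cm [-0.07 -0.1  -0.87] tool shift cm [ 0.86 -0.08  0.18] per world-cm X,Y,Z: [-0.308 -0.001  0.951] [0.003 1.    0.002] [-0.951  0.004 -0.308] F [-0.1 -0.  -3.4] X-dir -0.1
```

```bash
python3 -m creep '[[0,0,0,0.2,0,0.065,50],[0,0,0,0.1,0,0.03,50],[0,0,0,0,0,0,50]]'; python3 -m creep '[[0,0,0,0.2,0,0.065,50],[0,0,0,0,0,0,50]]';python3 -m creep '[[0,0,0,0.2,0,0.065,50],[0,0,0,0,0,0,50]]'
python3 sh.py '[.6152,.2721,.111]'
```

```text
time_s: 15.65
tcp_pos: [0.6103, 0.2721, 0.0991]
eef_rot: [179.3, 72.1, -169.8]
contact_force: [-1.1, 0.6, 1.9]
gripper_width: 0.0598
time_s: 15.85
tcp_pos: [0.6106, 0.2722, 0.099]
eef_rot: [179.3, 72.2, -169.7]
contact_force: [-1.9, 1.0, 12.7]
gripper_width: 0.0592
time_s: 16.05
tcp_pos: [0.6108, 0.2723, 0.0989]
eef_rot: [179.3, 72.2, -169.7]
contact_force: [-4.6, 1.0, 22.2]
gripper_width: 0.0596
t 16.05 grasp [0.6165 0.2733 0.117 ] rel nest X,Y mm -11.5 1.0 d cm [-0.13 -0.12 -0.6 ] tool shift cm [ 0.62 -0.1   0.04] per world-cm X,Y,Z: [-0.305 -0.003  0.952] [0.003 1.    0.004] [-0.952  0.004 -0.305] F [-4.6  1.  22.2] X-dir -4.4
```

```bash
python3 -m creep '[[0,0,0,-0.36,0,-0.12,50],[0,0,0,-0.06,-0.1,0.19,50],[0,0,0,-0.06,0,0.19,50],[0,0,0,0,0,0,50]]'; python3 sh.py '[.6152,.2721,.111]'
python3 -m creep '[[0,0,0,-0.05,0,0.15,50],[0,0,0,0,0,0,50]]'; python3 sh.py '[.6152,.2721,.111]'
```

```text
time_s: 16.45
tcp_pos: [0.6129, 0.2723, 0.0991]
eef_rot: [179.2, 71.9, -169.9]
contact_force: [-6.1, 2.4, 11.7]
gripper_width: 0.0596
t 16.45 grasp [0.6187 0.2734 0.1172] rel nest X,Y mm -9.3 0.6 d cm [-0.35 -0.13 -0.62] tool shift cm [ 0.7  -0.06 -0.16] per world-cm X,Y,Z: [-0.31  -0.002  0.951] [0.004 1.    0.003] [-0.951  0.004 -0.31 ] F [-6.1  2.4 11.7] X-dir -5.6
time_s: 16.65
tcp_pos: [0.6141, 0.2725, 0.0991]
eef_rot: [179.2, 71.9, -169.9]
contact_force: [-7.2, 4.3, 11.9]
gripper_width: 0.0595
t 16.65 grasp [0.6199 0.2736 0.1171] rel nest X,Y mm -8.2 0.6 d cm [-0.47 -0.15 -0.61] tool shift cm [ 0.73 -0.06 -0.27] per world-cm X,Y,Z: [-0.311 -0.002  0.95 ] [0.004 1.    0.003] [-0.95   0.004 -0.311] F [-7.2  4.3 11.9] X-dir -6.2
```

```bash
python3 -m creep '[[0,0,0,-0.12,0,-0.04,50],[0,0,0,0,0,0,50]]'; python3 -m creep '[[0,0,0,-0.03,0,0.1,50],[0,0,0,0,0,0,50]]'; python3 sh.py '[.6152,.2721,.111]'
python3 -m creep '[[0,0,0,-0.03,0,0.1,50],[0,0,0,0,0,0,50]]'; python3 sh.py '[.6152,.2721,.111]'; python3 pl.py
```

```text
time_s: 16.85
tcp_pos: [0.6154, 0.2723, 0.0991]
eef_rot: [179.3, 72.0, -169.8]
contact_force: [-2.8, 1.8, 4.3]
gripper_width: 0.0598
time_s: 17.05
tcp_pos: [0.616, 0.2724, 0.0991]
eef_rot: [179.3, 72.0, -169.8]
contact_force: [-5.4, 2.8, 4.9]
gripper_width: 0.0596
t 17.05 grasp [0.6218 0.2734 0.1172] rel nest X,Y mm -6.3 0.1 d cm [-0.66 -0.13 -0.62] tool shift cm [ 0.79 -0.01 -0.45] per world-cm X,Y,Z: [-0.31  -0.001  0.951] [0.003 1.    0.002] [-0.951  0.004 -0.31 ] F [-5.4  2.8  4.9] X-dir -4.8
time_s: 17.25
tcp_pos: [0.6167, 0.2724, 0.0991]
eef_rot: [179.3, 71.9, -169.8]
contact_force: [-4.2, 2.7, 5.3]
gripper_width: 0.0596
t 17.25 grasp [0.6225 0.2735 0.1172] rel nest X,Y mm -5.6 -0.0 d cm [-0.73 -0.14 -0.62] tool shift cm [ 0.82  0.   -0.52] per world-cm X,Y,Z: [-0.31  -0.001  0.951] [0.003 1.    0.002] [-0.951  0.004 -0.31 ] F [-4.2  2.7  5.3] X-dir -3.6
33 n [ 0.9   -0.034  0.435] tilt deg 25.8 yaw -2.2 zmin 0.0245 face along n from grasp mm -12.1 y range mm -27.0 27.0 grasp [0.6225 0.2734 0.1172] tool y yaw 100.9 rms 1.22
```

```bash
python3 -m creep '[[0,0,0,-0.05,0,0.15,50],[0,0,0,0,0,0,50]]'; python3 sh.py '[.6152,.2721,.111]' | cut -c1-80
python3 -m creep '[[0,0,0,-0.05,0,0.15,50],[0,0,0,0,0,0,50]]'; python3 sh.py '[.6152,.2721,.111]'| cut -c1-80
```

```text
time_s: 17.5
tcp_pos: [0.6172, 0.2724, 0.0991]
eef_rot: [179.4, 71.8, -169.7]
contact_force: [-9.4, 1.7, 7.7]
gripper_width: 0.0595
t 17.5 grasp [0.623  0.2735 0.1171] rel nest X,Y mm -5.1 -0.1 d cm [-0.78 -0.14 
time_s: 17.7
tcp_pos: [0.6176, 0.2725, 0.0991]
eef_rot: [179.5, 71.6, -169.6]
contact_force: [-12.8, 2.3, 9.3]
gripper_width: 0.0593
t 17.7 grasp [0.6234 0.2735 0.1172] rel nest X,Y mm -4.7 -0.1 d cm [-0.82 -0.14
```

```bash
python3 -m creep '[[0,0,0,0.03,0,-0.1,50],[0,0,0,0,0,0,50],[0,0,0,0,0,0,80],[0,0,0,0,0,0,100],[0,0,0,0,0,0,100],[0,0,0,0,0,0,100],[0,0,0,0,0,0,100],[0,0,0,0,0,0,100]]' 20
python3 -m creep '[[0,0,0,-1,0,0,100],[0,0,0,-2,0,0,100],[0,0,0,-3,0,0,100],[0,0,0,-4,0,0,100],[0,0,0,-4,0,0,100],[0,0,0,-3,0,0,100],[0,0,0,0,0,0,100]]'
python3 - <<'E'
from h import *
for n in("scene","top"):
    p,d=cap(n); np.save("d6"+n,d); cv2.imwrite(f"pics/r6{n}.png",p)
a=cv2.imread("pics/r6top.png")[170:270,70:210];b=cv2.imread("pics/r6scene.png")[90:210,270:400]
cv2.imwrite("pics/v6.png",np.hstack([cv2.resize(a,(450,400)),cv2.resize(b,(350,400))]))
W=cloud("top",np.load("d6top.npy")).reshape(-1,3)
for nm,z0,z1 in(("plate top",.112,.128),("fence",.05,.062)):
    m=(W[:,2]>z0)&(W[:,2]<z1)&(np.hypot(W[:,0]-.625,W[:,1]-.275)<.06);print(nm,m.sum(),cv2.minAreaRect((W[m][:,:2]*1e3).astype(np.float32)) if m.sum()>5 else 0)
E
```

```text
time_s: 18.5
tcp_pos: [0.6198, 0.2728, 0.099]
eef_rot: [179.3, 72.1, -169.8]
contact_force: [0.2, -0.0, -0.3]
gripper_width: 0.0875
time_s: 19.2
tcp_pos: [0.6739, 0.2823, 0.2667]
eef_rot: [179.0, 72.5, -170.1]
contact_force: [0.7, 0.8, 0.2]
gripper_width: 0.0876
plate top 257 ((615.507568359375, 272.8476257324219), (16.706233978271484, 60.58447265625), 10.965813636779785)
fence 178 ((624.4168701171875, 275.4581298828125), (32.09960174560547, 78.8138656616211), 10.87042236328125)
```

View pics/v6.png

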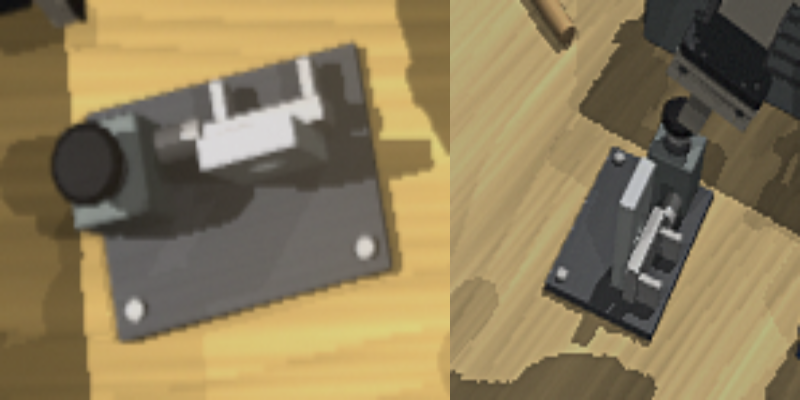

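Run:
```python
from ik import *
from h import *
to(tool(X,90,-X),[.6175,.2715,.25],True)
W=cloud("scene",np.load("d6scene.npy")).reshape(-1,3)
m=(W[:,2]>.115)&(W[:,2]<.13)&(np.hypot(W[:,0]-.618,W[:,1]-.272)<.05);print(m.sum(),cv2.minAreaRect((W[m][:,:2]*1e3).astype(np.float32)))
```

```text
t 19.3 tcp [0.6717 0.2822 0.2621] goal tcp [0.6175 0.2715 0.2312] d [-5.42 -1.07 -3.09] j [34.0, 37.0, 32.0, -7.0, -102.0, -114.0] F [ 0.2  0.1 -1.4] w 0.0879
 turn(tool,rad) [-1.555 -0.241 -0.248] shift cm in current axes [ 4.63 -0.05 -4.32] in goal axes [ 3.09  5.53 -0.04]
108 ((619.0372924804688, 270.9040832519531), (17.230632781982422, 64.35164642333984), 11.86633586883545)
```

```bash
python3 -m creep '[[0,-0.105,0,0,0,0,50],[0,-0.105,0,0,0,0,50],[0,-0.1,0,0,0,0,50],[-0.14,0,0,0,0,0,50],[-0.14,0,0,0,0,0,50],[-0.14,0,0,0,0,0,50],[-0.14,0,0,0,0,0,50],[-0.14,0,0,0,0,0,50]]' 40 >/dev/null
python3 -m creep '[[-0.14,0,0,0,0,0,50],[-0.14,0,0,0,0,0,50],[-0.14,0,0,0,0,0,50],[-0.14,0,0,0,0,0,50],[-0.14,0,0,0,0,0,50],[-0.14,0,0,0,0,0,50],[0,0,0,0,0,0,50],[0,0,0,0,0,0,50]]'
python3 - <<'E'
from ik import *
from h import *
to(tool(X,90,-X),[.6185,.2715,.20],True)
E
```

```text
time_s: 20.9
tcp_pos: [0.6708, 0.282, 0.2601]
eef_rot: [57.5, 89.7, 156.4]
contact_force: [-0.9, 0.1, -1.0]
gripper_width: 0.0436
t 20.9 tcp [0.6708 0.282  0.2601] goal tcp [0.6185 0.2715 0.1812] d [-5.23 -1.05 -7.89] j [38.0, 25.0, 12.0, -0.0, -77.0, -29.0] F [-0.9  0.1 -1. ] w 0.0436
 turn(tool,rad) [-0.034  0.003 -0.005] shift cm in current axes [ 7.92  5.3  -0.25] in goal axes [ 7.89  5.34 -0.05]
```

```bash
python3 -m creep '[[-0.034,0.003,-0.005,0,0,0,50],[0,0,0,0.5,2.5,0,50],[0,0,0,2,2.5,0,50],[0,0,0,3,0.35,0,50],[0,0,0,2.3,0,0,50],[0,0,0,0,0,0,50],[0,0,0,0,0,0,50]]'
python3 - <<'E'
from ik import *
from h import *
to(tool(X,90,-X),[.6185,.2715,.108],True)
E
python3 -m creep '[[0,0,0,2,0,0,50],[0,0,0,2,0,0,50],[0,0,0,2,0,0,50],[0,0,0,2,0,0,50],[0,0,0,1,0,0,50],[0,0,0,0,0,0,50]]'
python3 - <<'E'
from ik import *
from h import *
to(tool(X,90,-X),[.6185,.2715,.108],True)
E
```

```text
time_s: 21.6
tcp_pos: [0.6191, 0.2718, 0.1831]
eef_rot: [-101.5, 89.9, -0.6]
contact_force: [1.1, -0.4, 0.8]
gripper_width: 0.0439
t 21.6 tcp [0.6191 0.2718 0.1831] goal tcp [0.6185 0.2715 0.0892] d [-0.06 -0.03 -9.39] j [40.0, 22.0, -3.0, 0.0, -65.0, -29.0] F [ 1.1 -0.4  0.8] w 0.0439
 turn(tool,rad) [ 0.002 -0.     0.001] shift cm in current axes [ 9.39  0.08 -0.02] in goal axes [ 9.39  0.07 -0.02]
time_s: 22.2
tcp_pos: [0.6191, 0.2719, 0.0923]
eef_rot: [-103.6, 90.0, -2.6]
contact_force: [-1.7, 0.4, 0.9]
gripper_width: 0.0438
t 22.2 tcp [0.6191 0.2719 0.0923] goal tcp [0.6185 0.2715 0.0892] d [-0.06 -0.04 -0.31] j [40.0, 27.0, -9.0, 0.0, -55.0, -29.0] F [-1.7  0.4  0.9] w 0.0438
 turn(tool,rad) [ 0.003 -0.     0.001] shift cm in current axes [ 0.31  0.06 -0.03] in goal axes [ 0.31  0.06 -0.03]
```

```bash
python3 -m creep '[[0,0,0,0,0,0,10],[0,0,0,0,0,0,10],[0,0,0,0,0,0,10],[0,0,0,0,0,0,10],[0,0,0,0,0,0,10],[0,0,0,0,0,0,10]]' 15
python3 -m creep '[[0,0,0,-0.15,0,0,10],[0,0,0,0,0,0,10]]';python3 sh.py '[.6185,.2715,.108]'
python3 -m creep '[[0,0,0,0,-0.2,0,10],[0,0,0,0,0,0,10]]';python3 sh.py '[.6185,.2715,.108]' | cut -c1-70
```

```text
time_s: 22.8
tcp_pos: [0.6192, 0.2721, 0.0934]
eef_rot: [-74.3, 89.9, 26.7]
contact_force: [-1.9, 0.3, 5.2]
gripper_width: 0.0161
time_s: 23.0
tcp_pos: [0.6187, 0.2718, 0.0937]
eef_rot: [-71.6, 90.0, 29.5]
contact_force: [-0.7, -0.1, -2.6]
gripper_width: 0.0158
t 23.0 grasp [0.6187 0.2718 0.1127] rel nest X,Y mm -9.7 -0.9 d cm [-0.02 -0.03 -0.47] tool shift cm [ 0.47  0.02 -0.02] per world-cm X,Y,Z: [ 0.001 -1.    -0.004] [ 0.    -0.004  1.   ] [-1.    -0.001  0.   ] F [-0.7 -0.1 -2.6] X-dir -0.7
time_s: 23.2
tcp_pos: [0.6206, 0.2721, 0.0935]
eef_rot: [-81.3, 90.0, 19.7]
contact_force: [-1.8, -0.3, -2.8]
gripper_width: 0.0161
t 23.2 grasp [0.6206 0.2721 0.1125] rel nest X,Y mm -7.7 -0.9 d cm [-0
```

```bash
python3 -m creep '[[0,0,0,0,-0.1,0,10],[0,0,0,0,0,0,10]]';python3 sh.py '[.6185,.2715,.108]' | cut -c1-70
python3 -m creep '[[0,0,0,0,-0.1,0,10],[0,0,0,0,0,0,10]]';python3 sh.py '[.6185,.2715,.108]' | cut -c1-70
```

```text
time_s: 23.4
tcp_pos: [0.6208, 0.2721, 0.0936]
eef_rot: [96.0, 89.9, -163.0]
contact_force: [-4.3, 0.6, -0.7]
gripper_width: 0.0155
t 23.4 grasp [0.6208 0.2721 0.1126] rel nest X,Y mm -7.5 -1.0 d cm [-0
time_s: 23.6
tcp_pos: [0.6211, 0.2722, 0.0936]
eef_rot: [98.0, 89.9, -161.0]
contact_force: [-7.4, -0.6, 0.5]
gripper_width: 0.0161
t 23.6 grasp [0.6211 0.2722 0.1126] rel nest X,Y mm -7.2 -1.0 d cm [-0
```

```bash
python3 -m creep '[[0,0,0,0,0.05,0,10],[0,0,0,0.15,0,0,10],[0,0,0,0,0,0,10]]';python3 sh.py '[.6185,.2715,.108]' | cut -c1-70
python3 -m creep '[[0,0,0,0.1,0,0,10],[0,0,0,0,0,0,10]]' | grep force
python3 -m creep '[[0,0,0,0,0,0,50],[0,0,0,0,0,0,50],[0,0,0,0,0,0,50],[0,0,0,0,0,0,50],[0,0,0,-1,0,0,50],[0,0,0,-3,0,0,50],[0,0,0,-4,0,0,50],[0,0,0,-3,0,0,50]]'
python3 - <<'E'
from h import *
for n in("scene","top"):
    p,d=cap(n);W=cloud(n,d).reshape(-1,3)
    m=(W[:,2]>.114)&(W[:,2]<.13)&(np.hypot(W[:,0]-.62,W[:,1]-.272)<.05);print(n,m.sum(),cv2.minAreaRect((W[m][:,:2]*1e3).astype(np.float32)),np.median(W[m][:,2]))
from ik import tool,X
to(tool(X,90,-X),np.array([.6093,.3722,.15]))
E
```

```text
time_s: 23.9
tcp_pos: [0.621, 0.2721, 0.0935]
eef_rot: [107.9, 89.9, -151.1]
contact_force: [-10.5, -2.1, 8.5]
gripper_width: 0.0159
t 23.9 grasp [0.621  0.2722 0.1125] rel nest X,Y mm -7.3 -1.0 d cm [-0
contact_force: [-13.2, -2.0, 12.8]
time_s: 24.9
tcp_pos: [0.6231, 0.2727, 0.2049]
eef_rot: [-79.6, 89.8, 21.5]
contact_force: [0.7, 1.2, -0.2]
gripper_width: 0.0435
scene 115 ((620.606689453125, 270.0205993652344), (16.601348876953125, 63.92518997192383), 11.202963829040527) 0.12175847149341934
top 106 ((621.9244384765625, 256.3003845214844), (15.993483543395996, 26.29517936706543), 9.975005149841309) 0.12040680455614217
t 25.0 tcp [0.6249 0.2738 0.2083] goal tcp [0.6093 0.3722 0.15  ] d [-1.56  9.84 -5.83] j [40.0, 21.0, -0.0, 0.0, -67.0, -29.0] F [ 0.   0.4 -0.9] w 0.0436
 turn(tool,rad) [0.005 0.003 0.011] shift cm in current axes [ 5.87 -0.29  9.94] in goal axes [ 5.83 -0.31  9.96]
```

```bash
python3 -m creep '[[0,0,0,0,-0.1,3.3,0],[0,0,0,0,-0.1,3.3,0],[0,0,0,0,-0.1,3.3,0],[0,0,0,2,0,0,0],[0,0,0,2,0,0,0],[0,0,0,1.8,0,0,0],[0,0,0,0,0,0,0],[0,0,0,0,0,0,0]]' 20
python3 -m creep '[[0,0,0,1,0,0,0],[0,0,0,1,0,0,0],[0,0,0,0.6,0,0,0],[0,0,0,0,0,0,0]]'
```

```text
time_s: 25.8
tcp_pos: [0.6067, 0.3703, 0.1442]
eef_rot: [-90.9, 89.9, 10.1]
contact_force: [0.1, -0.4, 1.0]
gripper_width: 0.0003
time_s: 26.2
tcp_pos: [0.6064, 0.3703, 0.1172]
eef_rot: [-84.7, 89.9, 16.3]
contact_force: [-1.3, 0.2, 4.0]
gripper_width: 0.0004
```

```bash
python3 -m creep '[[0,0,0,0.4,0,0,0],[0,0,0,0.4,0,0,0],[0,0,0,0.4,0,0,0],[0,0,0,0,0,0,0]]'; python3 -m creep '[[0,0,0,0.3,0,0,0],[0,0,0,0,0,0,0]]';python3 -m creep '[[0,0,0,0.2,0,0,0],[0,0,0,0,0,0,0]]'; python3 -m creep '[[0,0,0,0.2,0,0,0],[0,0,0,0,0,0,0],[0,0,0,0,0,0,0]]'
```

```text
time_s: 26.6
tcp_pos: [0.6065, 0.3704, 0.1067]
eef_rot: [-80.9, 89.9, 20.1]
contact_force: [-2.7, -1.0, 7.5]
gripper_width: 0.0005
time_s: 26.8
tcp_pos: [0.6065, 0.3704, 0.1041]
eef_rot: [-78.5, 89.9, 22.6]
contact_force: [-3.0, -1.6, 7.9]
gripper_width: 0.0008
time_s: 27.0
tcp_pos: [0.6065, 0.3704, 0.1024]
eef_rot: [-78.1, 89.9, 22.9]
contact_force: [-3.6, -1.4, 9.5]
gripper_width: 0.0002
time_s: 27.3
tcp_pos: [0.6066, 0.3704, 0.1022]
eef_rot: [-79.1, 89.8, 21.9]
contact_force: [-7.3, -3.5, 18.3]
gripper_width: 0.0011
```

```bash
python3 -m creep '[[0,0,0,0.12,0,0,0],[0,0,0,0,0,0,0],[0,0,0,0,0,0,0]]'; python3 -m creep '[[0,0,0,-0.5,0,0,0],[0,0,0,-1,0,0,0],[0,0,0,-2,0,0,0],[0,0,0,-3,0,0,0],[0,0,0,-3,0,0,0],[0,0,0,-2,0,0,0],[0,0,0,0,0,0,0]]'
python3 - <<'E'
from h import *
for n in("scene","top"):
    p,d=cap(n);W=cloud(n,d).reshape(-1,3);cv2.imwrite(f"pics/r7{n}.png",p)
    m=(W[:,2]>.114)&(W[:,2]<.13)&(np.hypot(W[:,0]-.62,W[:,1]-.272)<.05);print(n,m.sum(),cv2.minAreaRect((W[m][:,:2]*1e3).astype(np.float32)),np.median(W[m][:,2]))
from ik import tool,X
to(tool(X,90,-X),np.array([.621,.272,.2]))
a=cv2.imread("pics/r7top.png")[170:270,70:210];b=cv2.imread("pics/r7scene.png")[90:210,270:400]
cv2.imwrite("pics/v7.png",np.hstack([cv2.resize(a,(450,400)),cv2.resize(b,(350,400))]))
E
```

```text
time_s: 27.6
tcp_pos: [0.6066, 0.3704, 0.1022]
eef_rot: [-79.6, 89.8, 21.6]
contact_force: [-11.0, -3.0, 24.9]
gripper_width: 0.0005
time_s: 28.3
tcp_pos: [0.6077, 0.3712, 0.2168]
eef_rot: [-66.4, 89.6, 34.7]
contact_force: [-0.1, 0.4, 0.5]
gripper_width: 0.0007
scene 111 ((620.970703125, 271.00726318359375), (17.072050094604492, 63.70310592651367), 10.593527793884277) 0.12238776126755346
top 251 ((618.6235961914062, 273.9192810058594), (17.200668334960938, 61.370296478271484), 11.05419635772705) 0.12037672224219542
t 28.4 tcp [0.6062 0.3703 0.2129] goal tcp [0.621 0.272 0.2  ] d [ 1.48 -9.83 -1.29] j [47.0, 24.0, 4.0, 0.0, -70.0, -36.0] F [ 0.2  0.8 -0.9] w 0.0005
 turn(tool,rad) [0.004 0.001 0.002] shift cm in current axes [ 1.28  0.43 -9.94] in goal axes [ 1.29  0.39 -9.94]
```

View pics/v7.png

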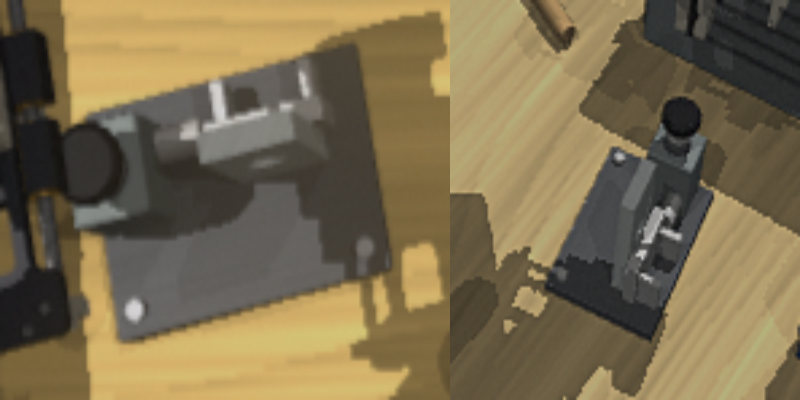

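```bash
python3 -m creep '[[0,0,0,0,0.1,-3,50],[0,0,0,0,0.2,-4,50],[0,0,0,0,0.1,-2.94,50],[0,0,0,1.5,0,0,50],[0,0,0,3,0,0,50],[0,0,0,3,0,0,50],[0,0,0,2.5,0,0,50],[0,0,0,1.2,0,0,50]]' 40
python3 -m creep '[[0,0,0,0.8,0,0,50],[0,0,0,0,0,0,50]]'; python3 sh.py '[.621,.272,.109]'
python3 -m creep '[[0,0,0,0,0,0,10],[0,0,0,0,0,0,10],[0,0,0,0,0,0,10],[0,0,0,0,0,0,10],[0,0,0,0,0,0,10],[0,0,0,0,0,0,10]]' 45
```

```text
time_s: 29.2
tcp_pos: [0.6196, 0.2707, 0.0965]
eef_rot: [114.0, 89.8, -145.0]
contact_force: [0.4, 0.3, 0.4]
gripper_width: 0.0439
time_s: 29.4
tcp_pos: [0.6212, 0.2718, 0.0915]
eef_rot: [-171.6, 90.0, -70.5]
contact_force: [1.3, -0.6, 0.5]
gripper_width: 0.0442
t 29.4 grasp [0.6212 0.2718 0.1105] rel nest X,Y mm -7.2 -1.3 d cm [-0.02  0.02 -0.15] tool shift cm [0.15 0.02 0.02] per world-cm X,Y,Z: [ 0.    -1.    -0.004] [-0.    -0.004  1.   ] [-1. -0. -0.] F [ 1.3 -0.6  0.5] X-dir 1.2
time_s: 30.0
tcp_pos: [0.6208, 0.272, 0.0932]
eef_rot: [-52.2, 90.0, 48.8]
contact_force: [-4.0, -0.4, 5.1]
gripper_width: 0.016
```

```bash
python3 -m creep '[[0,0,0,-0.5,0.05,0,10],[0,0,0,-1.5,0.1,0,10],[0,0,0,-3,0,0,10],[0,0,0,-4,0,0,10],[0,0,0,-4,0,0,10],[0,0,0,-2,0,0,10],[0,0,0,0,0,-2,10],[0,0,0,0,0,-4,10]]'
python3 -m creep '[[0.05,0,0,0,0,-4.5,10],[0,0,0,0,0,-4.5,10],[0,0,0,0,0,-4.5,10],[0,0,0,0,0,-4.5,10],[0,0,0,0,0,-4.5,10],[0,0,0,0,0,-4.5,10],[0,0,0,0,0,-4.5,10],[0,0,0,0,0,-4.5,10]]'
python3 - <<'E'
from ik import *
from h import *
to(tool(X,90,-yawv(7.9)),[.6181,-.3059,.26],True)
E
```

```text
time_s: 30.8
tcp_pos: [0.6312, 0.214, 0.2435]
eef_rot: [-61.7, 89.8, 39.5]
contact_force: [0.3, -0.5, -4.4]
gripper_width: 0.0158
time_s: 31.6
tcp_pos: [0.6841, -0.1455, 0.2422]
eef_rot: [-51.3, 89.9, 46.8]
contact_force: [0.5, -0.0, -2.9]
gripper_width: 0.0155
t 31.6 tcp [ 0.6841 -0.1455  0.2422] goal tcp [ 0.6181 -0.3059  0.2412] d [ -6.6  -16.04  -0.1 ] j [4.0, 22.0, 5.0, -0.0, -73.0, 4.0] F [ 0.5 -0.  -2.9] w 0.0155
 turn(tool,rad) [0.005 0.001 0.001] shift cm in current axes [  0.08   8.81 -14.94] in goal axes [  0.1    8.74 -14.98]
```

```bash
python3 -m creep '[[0,0,0,0,2.2,-3.8,10],[0,0,0,0,2.2,-3.8,10],[0,0,0,0,2.2,-3.8,10],[0,0,0,0,1.3,-2.2,10],[0,0,0,0,0.85,-1.35,10],[0,0,0,0,0,0,10],[0,0,0,0,0,0,10]]'
python3 - <<'E'
from ik import *
from h import *
to(tool(X,90,-yawv(7.9)),[.6181,-.3059,.26],True)
for n in("scene","top"):
    p,d=cap(n);cv2.imwrite(f"pics/r8{n}.png",p);W=cloud(n,d).reshape(-1,3)
    for nm,z0,z1 in(("done",.115,.13),("walls",.045,.056)):
        m=(W[:,2]>z0)&(W[:,2]<z1)&(np.hypot(W[:,0]-.59,W[:,1]+.309)<.075);print(n,nm,m.sum(),cv2.minAreaRect((W[m][:,:2]*1e3).astype(np.float32)) if m.sum()>5 else 0)
b=cv2.imread("pics/r8scene.png")[200:340,110:280];cv2.imwrite("pics/v8.png",cv2.resize(b,(680,560)))
E
```

```text
time_s: 32.3
tcp_pos: [0.6192, -0.3036, 0.2419]
eef_rot: [-57.7, 89.9, 40.4]
contact_force: [1.0, 0.5, -2.5]
gripper_width: 0.0152
t 32.3 tcp [ 0.6192 -0.3036  0.2419] goal tcp [ 0.6181 -0.3059  0.2412] d [-0.11 -0.23 -0.07] j [-10.0, 21.0, 4.0, -0.0, -73.0, 18.0] F [ 1.   0.5 -2.5] w 0.0152
 turn(tool,rad) [0.004 0.001 0.001] shift cm in current axes [ 0.07  0.14 -0.22] in goal axes [ 0.07  0.14 -0.22]
scene done 107 ((564.893310546875, -328.21917724609375), (18.417150497436523, 34.22486877441406), 6.535288333892822)
scene walls 770 ((591.4459228515625, -311.4616394042969), (109.2781753540039, 95.73849487304688), 8.299844741821289)
top done 44 ((565.4696655273438, -336.6962890625), (15.966023445129395, 12.510501861572266), 2.492682695388794)
top walls 150 ((575.3139038085938, -343.7154541015625), (69.37939453125, 28.395055770874023), 7.62532377243042)
```

View pics/v8.png

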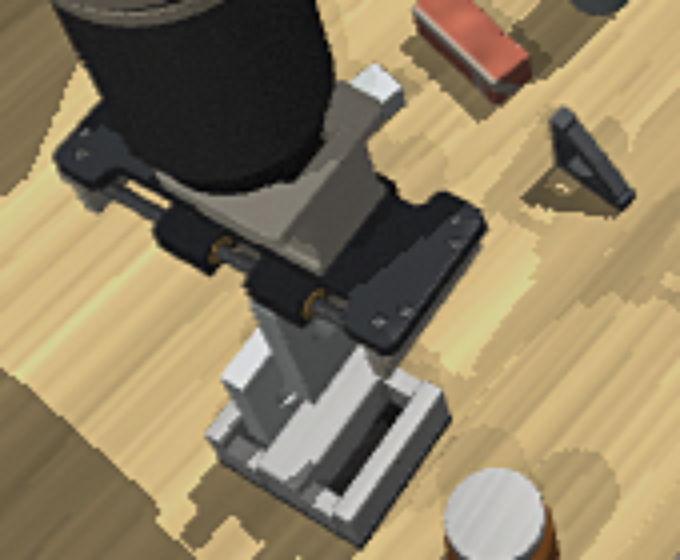

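```bash
python3 -m creep '[[0.004,0,0,0,0.12,-0.2,10],[0,0,0,0,0,0,10]]'
python3 - <<'E'
from h import *
p,d=cap("scene");W=cloud("scene",d).reshape(-1,3);C,t,s=R0()
X=yawv(7.9);Y=yawv(97.9);c=np.array([.6189,-.3075,0])  # bay centre as this camera sees it
q=W-c;x=q@X;y=q@Y;z=W[:,2]
m=(abs(x)<.03)&(abs(y)<.05)&(z>.158)&(z<.215)
print("tcp rel bay(avg)",((t-[.6181,-.3059,0])@X*1e3).round(1),((t-[.6181,-.3059,0])@Y*1e3).round(1),m.sum())
h=np.histogram(x[m]*1e3,bins=np.arange(-15,20,2));print(h[0],h[1])
f=m&(abs(x-np.median(x[m]))<.004);print("face x",np.median(x[f])*1e3,"y range",np.percentile(y[f]*1e3,[1,99]).round(1),"zmin",z[(abs(x)<.03)&(abs(y)<.025)&(z>.13)].min(),"slope",np.polyfit(z[f],x[f],1)[0].round(3),np.polyfit(y[f],x[f],1)[0].round(3))
E
```

```text
time_s: 32.6
tcp_pos: [0.6188, -0.3051, 0.2421]
eef_rot: [-71.3, 89.9, 26.7]
contact_force: [-0.5, -0.5, -2.7]
gripper_width: 0.0158
tcp rel bay(avg) 0.8 0.7 212
[  0   0   0   4   4   7   8   7   8  12  29 129   4   0   0   0   0] [-15 -13 -11  -9  -7  -5  -3  -1   1   3   5   7   9  11  13  15  17  19]
face x 7.597366855365751 y range [-28.1   9.7] zmin 0.16128931395614854 slope -0.009 0.006
```

```bash
python3 -m creep '[[0,0,0,2,0,-0.05,10],[0,0,0,3,0,0,10],[0,0,0,2.5,0,0,10],[0,0,0,1.5,0,0,10],[0,0,0,0.8,0,0,10],[0,0,0,0,0,0,10]]' | grep -v rot; python3 -m creep '[[0,0,0,1,0,0,10],[0,0,0,1,0,0,10],[0,0,0,0.8,0,0,10],[0,0,0,0,0,0,10]]'| grep -v rot
```

```text
time_s: 33.25
tcp_pos: [0.6186, -0.306, 0.1433]
contact_force: [0.4, 0.9, -2.7]
gripper_width: 0.0159
time_s: 33.65
tcp_pos: [0.6179, -0.3058, 0.1145]
contact_force: [-0.0, 0.1, -2.9]
gripper_width: 0.016
```

```bash
python3 -m creep '[[0,0,0,0.4,0,0,10],[0,0,0,0.2,0,0,10],[0,0,0,0,0,0,10]]'| grep -v rot;python3 -m creep '[[0,0,0,0.2,0,0,10],[0,0,0,0.1,0,0,10],[0,0,0,0,0,0,10]]'| grep -v rot
```

```text
time_s: 33.95
tcp_pos: [0.6187, -0.3061, 0.1099]
contact_force: [-0.0, 0.1, -3.2]
gripper_width: 0.016
time_s: 34.25
tcp_pos: [0.6187, -0.3061, 0.107]
contact_force: [-0.2, -0.4, -2.5]
gripper_width: 0.0159
```

```bash
python3 -m creep '[[0,0,0,0.4,0,0,10],[0,0,0,0.4,0,0,10],[0,0,0,0.2,0,0,10],[0,0,0,0,0,0,10]]'| grep -v rot;python3 -m creep '[[0,0,0,0.1,0,0,10],[0,0,0,0.1,0,0,10],[0,0,0,0,0,0,10]]'| grep -v rot;python3 -m creep '[[0,0,0,0.1,0,0,10],[0,0,0,0,0,0,10]]'| grep -v rot
```

```text
time_s: 34.65
tcp_pos: [0.6185, -0.306, 0.0964]
contact_force: [-0.1, -0.3, -2.8]
gripper_width: 0.0157
time_s: 34.95
tcp_pos: [0.6188, -0.3061, 0.095]
contact_force: [0.4, 0.6, -2.7]
gripper_width: 0.0158
time_s: 35.15
tcp_pos: [0.6189, -0.3062, 0.0943]
contact_force: [-0.2, -0.3, -2.3]
gripper_width: 0.0155
```

```bash
python3 -m creep '[[0,0,0,0.05,0,0,10],[0,0,0,0.05,0,0,10],[0,0,0,0,0,0,10]]'| grep -v rot;python3 -m creep '[[0,0,0,0.05,0,0,10],[0,0,0,0,0,0,10]]'| grep -v rot
```

```text
time_s: 35.45
tcp_pos: [0.6191, -0.3063, 0.0942]
contact_force: [-2.0, 1.0, 4.4]
gripper_width: 0.0158
time_s: 35.65
tcp_pos: [0.6191, -0.3063, 0.0942]
contact_force: [-3.5, 2.7, 7.6]
gripper_width: 0.0157
```

```bash
python3 -m creep '[[0,0,0,-0.08,0,0,10],[0,0,0,0,0,0,10],[0,0,0,0,0,0,24],[0,0,0,0,0,0,30],[0,0,0,0,0,0,30],[0,0,0,0,0,0,30],[0,0,0,0,0,0,30]]' 20| grep -v rot;python3 -m creep '[[0,0,0,-0.5,0,0,30],[0,0,0,-1.5,0,0,30],[0,0,0,-3,0,0,30],[0,0,0,-4,0,0,30],[0,0,0,-4,0,0,30],[0,0,0,-4,0,4,30],[0,0,0,0,0,4.5,30],[0,0,0,0,0,4.5,30]]'| grep -v rot;python3 -m creep '[[0,0,0,0,0,4.5,30],[0,0,0,0,0,4.5,30],[0,0,0,0,0,3,30],[0,0,0,0,0,0,30],[0,0,0,0,0,0,30]]'| grep -v rot
python3 - <<'E'
from h import *
X=yawv(7.9);Y=yawv(97.9)
for n in("scene","top"):
    p,d=cap(n);cv2.imwrite(f"pics/r9{n}.png",p);W=cloud(n,d).reshape(-1,3)
    for nm,c in(("new",(.618,-.306)),("done",(.5627,-.3136))):
        q=W[:,:2]-c; m=(W[:,2]>.112)&(W[:,2]<.14)&(abs(q@X[:2])<.022)&(abs(q@Y[:2])<.05);print(n,nm,m.sum(),cv2.minAreaRect((W[m][:,:2]*1e3).astype(np.float32)),np.median(W[m][:,2]).round(4))
    for nm,c,R,z0,z1 in[("can",(.5,.055),.05,.122,.14),("jar",(.722,-.297),.05,.078,.095),("tube",(.436,-.15),.08,.02,.032),("square",(.594,-.068),.05,.054,.066),("plunger",(.607,.372),.05,.112,.128)]:
        m=(np.hypot(W[:,0]-c[0],W[:,1]-c[1])<R)&(W[:,2]>z0)&(W[:,2]<z1);print(n,nm,np.round(cv2.minAreaRect((W[m][:,:2]*1e3).astype(np.float32))[0],1))
b=cv2.imread("pics/r9scene.png")[260:360,130:270];a=cv2.imread("pics/r9top.png")
cv2.imwrite("pics/v9.png",np.hstack([cv2.resize(b,(420,300)),cv2.resize(a,(400,300))])[:, :800])
E
```

```text
time_s: 36.35
tcp_pos: [0.6188, -0.3061, 0.0932]
contact_force: [0.3, 0.4, 0.5]
gripper_width: 0.0262
time_s: 37.15
tcp_pos: [0.6015, -0.1813, 0.2619]
contact_force: [0.1, 0.4, -0.5]
gripper_width: 0.0263
time_s: 37.65
tcp_pos: [0.5849, -0.0626, 0.2605]
contact_force: [0.5, -0.5, -0.6]
gripper_width: 0.0265
scene new 232 ((619.2140502929688, -306.5043029785156), (17.921550750732422, 60.87138366699219), 8.725775718688965) 0.1239
scene done 217 ((563.3146362304688, -314.99432373046875), (17.8154239654541, 60.36518859863281), 8.04493236541748) 0.1206
scene can [0. 0.]
scene jar [ 724.2 -303.2]
scene tube [ 435.3 -152.2]
scene square [579.6 -70. ]
scene plunger [609.9 370.2]
top new 251 ((618.0609130859375, -303.7415466308594), (16.384803771972656, 60.1609992980957), 7.725419521331787) 0.1212
top done 243 ((561.8301391601562, -312.23583984375), (15.904830932617188, 61.19881820678711), 7.8055195808410645) 0.1185
top can [496.8  58.6]
top jar [ 721.7 -299.9]
top tube [ 433.6 -149.1]
top square [0. 0.]
top plunger [608.5 390.8]
```

View pics/v9.png

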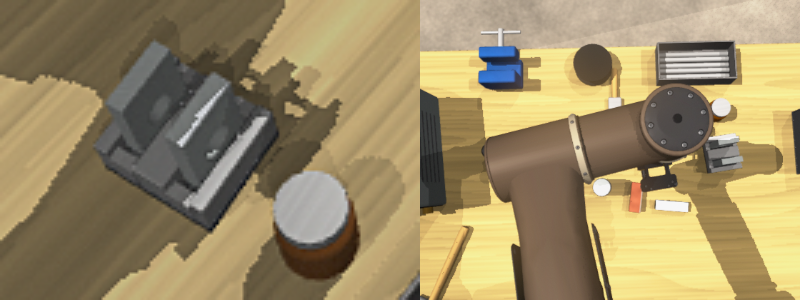

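```bash
python3 -c "
from plant import r
print(r.get_state()['time_s'],r.close_job())"
```

```text
the job is handed in; nothing more can be done
37.75 None
```

The plate has been stamped and now stands upright in the rack's free bay. I handed the job in at 37.75 s.

- **Pick-up:** I gripped the plate by its near end on the firebrick. I let it swing upright by easing the grip; it slipped about 6 mm in the fingers but was not dropped.
- **Nest:** My first release left a gap of about 2–3 mm to the fence. I took the plate by its upper end, pushed it against the fence until I felt contact (about 7 N, rising to 13 N while setting it down), and let go.
- **Stamping:** With the plate standing free, I pressed the plunger to its stop. The travel ended at a height of 102 mm and did not move further between 18 N and 25 N. It sprang back up, and the plate stayed in place.
- **Rack:** I set the plate down on the rubber pad, touching at the expected height with about 4 to 8 N. After release both cameras show it upright and within about 2 mm of the bay's centre.
- **Other things:** The finished plate, jar and tube read within 1 mm of where they started, apart from two values that the starting cut-outs blurred. The can is also unmoved, but in the top camera only.

**Checks that failed or disagreed:**
- The two cameras differ by 2–3 mm throughout, so I averaged them and relied on contact for the final fits.
- In the last pictures the arm or the fixed height limits spoiled some readings: the can in the scene view, the square in the top view, and the plunger in the top view. The square read 1.5 mm off in the scene view, from only a few pixels.
- The stamped plate reads about 3 mm higher than the finished one. I put this down to the pad, because its touchdown height matched.

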